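Make up the soil kit and the water kit

TASK

Make up the two field kits from the loose stock on the bench: the white-lidded jar and the round aluminium tin go into the green soil tray, the brown glass bottle and the grey meter case into the blue water tray. Give each thing a lane to itself, standing upright on the sloping floor and slid down until it rests against the stop at the low end, with the case lying lengthwise along its lane. Don't tip anything over, leave the red-lidded jar and the blue-rimmed soil tub where they stand, and let go of everything at the end.

Things in the scene. Friction and masses are not known exactly. Their poses are not given: they have to be found in the camera images.
- white_jar: Sealed sample jar with a white lid: a brown cylinder 42 mm across with a lid 44 mm across and 16 mm deep on top (from 44 mm up), 60 mm tall, about 0.12 kg. Origin at the centre of its underside, z up.
- tin: Closed round grey aluminium tin with a dark ring on its lid, 50 mm across, 42 mm tall, about 0.11 kg. Origin at the centre of its underside, z up.
- bottle: Small brown (amber) glass bottle with a paper band and a black cap: straight body 42 mm across up to 50 mm high, then a shoulder and a 27 mm wide cap, 76 mm tall in all, about 0.16 kg. Origin at the centre of its underside, z up.
- case: Closed dark grey meter case with a yellow panel on top and two yellow clasps: 80 mm long (its x), 42 mm wide (its y), 42 mm tall, about 0.18 kg. Origin at the centre of its underside, z up. Either end may face the stop.
- red_jar: Sealed sample jar like the white-lidded one but with a red lid (44 mm across, 60 mm tall). It belongs to neither kit and stays where it stands. Origin at the centre of its underside, z up.
- soil_tray: Green soil tray, 186 wide, fixed. Origin: on the bench under its middle; x up the slope (away from robot), y across, z up. Floor rises 15 deg towards +x from the stop's inner face (x -70, z 14 mm) to x 75, z 53. Stop: 22 mm high, square to the floor. Walls 10 high, 6 thick at y -90, 0, +90 make two lanes 84 wide, centred at y -45 and +45. Things stay put on the floor unless pushed.
- water_tray: Blue water tray, 186 wide, fixed. Origin: on the bench under its middle; x up the slope (away from robot), y across, z up. Floor rises 15 deg towards +x from the stop's inner face (x -70, z 14 mm) to x 75, z 53. Stop: 22 mm high, square to the floor. Walls 10 high, 6 thick at y -90, 0, +90 make two lanes 84 wide, centred at y -45 and +45. Things stay put on the floor unless pushed.
- tub: Open whitish tub of soil with a blue rim, 69 mm across at the rim, 52 mm at the foot, 76 mm tall; leave alone. Origin at the centre of its underside, z up.

How it is judged:
At the end, for the whole second after the job is handed in: White-lidded jar and tin in the green tray, bottle and case in the blue; each flat on the floor of one lane (height within 5 mm, tilt within 6 degrees of the slope), at most 8 mm short of the stop, the case along its lane within 20 degrees; all released and at rest (x of white_jar in the frame of soil_tray between -0.0557 and -0.0417 m and z of white_jar in the frame of soil_tray between 0.0144 and 0.0254 m and (y of white_jar in the frame of soil_tray between 0.018 and 0.072 m or y of white_jar in the frame of soil_tray between -0.072 and -0.018 m) and angle between white_jar's own z axis and vertical between 0.16 and 0.37 rad and linear speed of each of white_jar, tin, bottle, case below 0.02 m/s and angular speed of each of white_jar, tin, bottle, case below 0.2 rad/s and contact force between each of white_jar, tin, bottle, case and the fingers below 0.1 N and x of tin in the frame of soil_tray between -0.0519 and -0.0379 m and z of tin in the frame of soil_tray between 0.0155 and 0.0265 m and (y of tin in the frame of soil_tray between 0.018 and 0.072 m or y of tin in the frame of soil_tray between -0.072 and -0.018 m) and angle between tin's own z axis and vertical between 0.16 and 0.37 rad and x of bottle in the frame of water_tray between -0.0557 and -0.0417 m and z of bottle in the frame of water_tray between 0.0144 and 0.0254 m and (y of bottle in the frame of water_tray between 0.018 and 0.072 m or y of bottle in the frame of water_tray between -0.072 and -0.018 m) and angle between bottle's own z axis and vertical between 0.16 and 0.37 rad and x of case in the frame of water_tray between -0.0374 and -0.0234 m and z of case in the frame of water_tray between 0.0194 and 0.0304 m and (y of case in the frame of water_tray between 0.018 and 0.072 m or y of case in the frame of water_tray between -0.072 and -0.018 m) and angle between case's own z axis and vertical between 0.16 and 0.37 rad and angle between the x axis of case and the x axis of water_tray, either way round below 0.45 rad); the robot touches nothing.
It fails at once if a kit item is tipped over (angle between any of white_jar, tin, bottle, case's own z axis and vertical above 0.9 rad).
It fails at once if the red-lidded jar is moved from its place (distance of red_jar from where it was at the start of the episode above 0.02 m).
It fails at once if the blue-rimmed tub is moved from its place (distance of tub from where it was at the start of the episode above 0.02 m).
It also fails if it takes over 109 s, if anything falls off the work surface, if the arm or the gripper's body presses on something with over 40 N, if the wrist force passes 120 N, or if a joint passes its speed limit or range.

ROBOT

A 6-joint arm with a two-finger parallel gripper is mounted at the origin on the work surface. World frame = base frame: x ahead of the robot, y to its left, z up, the work surface at z = 0. Lengths are in m, angles in rad, forces in N, time in s.
With the tool pointing down it reaches from about 0.225 to 0.875 m from the base axis. Payload 3.4 kg.
Tool frame: the origin (TCP) lies at the very end of the fingers, on their centre line; the grasp point (between the pads) lies 19 mm behind it; z points along the fingers, y is the line along which they close (so a half turn about z gives the same grasp; the last joint's range is limited). The gripper opens to 85 mm and grips with 20 to 120 N. Pads are 22 mm wide; open, the fingers measure 114 mm over their backs; the gripper's body (76 mm by 85 mm) begins 54 mm behind the grasp point. The pads swing forward as they close: fully open they stand 13 mm farther back than shut.
Start: joints at [-1.318, 0.276, 1.505, -0, 1.361, -0.121], TCP at [0.21, -0.535, 0.231] pointing down, gripper open.
Joint ranges: [-2.89, 2.89], [-0.75, 2.08], [0.22, 2.7], [-1.18, 4.32], [0.11, 2.71], [-2.7, 2.7]. Speed limits (rad/s): [2.57, 2.57, 3.14, 3.14, 3.14, 3.14].

INTERFACE

Orientations are given as a unit quaternion [w, x, y, z].
In Python, from rig import get_state, optics, sign_off gives the robot as it stands.
- The arm moves only by the tool send_rows, never from a script. Its argument "increments" is a list of rows, each an object with "gripper": the gripper's target within -1 to 1 (shut at 1, half-way at 0, fully open at -1); "linear": the shift along the world's x, y, z in m, a list of three; "delta_rot": the turn, a rotation vector about the world's x, y, z in rad, a list of three. In form: [{"gripper": gripper, "linear": [dx, dy, dz], "delta_rot": [rx, ry, rz]}, ...]. A call has 1 to 8 rows; each row is the pose to reach, as a shift and turn from the pose commanded when the call began; what a row does not reach only later rows make up. A row lasts 1/10 s, in which the tool goes at most 50 mm and 8.59 degrees, less where a joint would pass 70% of its speed; a pose out of reach is approached as far as the arm can. A call with a gripper value outside its range is refused whole. The fingers move at their own pace and stop on an object; "newtons" is the grip in N (left out, the last holds). Time passes only in rows, so rows that repeat a pose let the fingers close. It gives the time, the measured TCP pose, the force, the opening and the grip force at its end, in the units of the state.
- get_state(): the state, without advancing time (a new reading comes with each control period).
- optics.get_image(name): name is "scene" or "top"; returns a dict with "pixels" (420x560x3 uint8, blue, green, red), "K" (3x3 intrinsics, pixels), "rvec" (rotation vector, rad) and "tvec" (3), from world to camera coordinates, as OpenCV has them. Camera axes: x right, y down, z forward; pixel columns grow to the right and rows downward; lengths in m; the calibration is good to about 2 mm. A picture is of the moment at which its call begins. There is no depth.
- sign_off(): hands the job in; it is judged then, once.
The state is a dict: "clock": time; "qpos": joint angles; "qd": joint speeds; "effort": joint torques, N m; "position": TCP position; "ee_rot": TCP orientation; "contact_force": force on the tool from outside, world axes, zero at the start; "moment": the same for the moment, N m; "width": finger opening in m; "gripper_force": force on a finger pad.
Only numpy, scipy, OpenCV 4.12 (cv2) and the standard library are available. Lean on these libraries where they do the work, as an engineer would, in place of code of your own. Each camera call takes 0.05 s, during which the arm holds its last target. There are 200 camera calls.

## Working session

There is one attempt and no reset: what is moved stays moved. The work goes in short steps, Python scripts to look and compute and a tool call to move; the robot and the scene stay as the last step left them, time stands still between calls to the robot, and variables do not carry over. Pictures are saved under pics/ and viewed, at most 14 in all, crops included, and the job is handed in when it is done.

Besides the shell and the picture viewer there is one more tool, called after "Request:" as name([rows], argument=value, ...), one row to a line, values as JSON. send_rows: Moves the arm, as the interface text tells. Its arguments: {"type":"object","properties":{"increments":{"type":"array"},"newtons":{"type":"number"}},"required":["increments"]}

```bash
mkdir -p pics; ls
python3 - <<'E'
from rig import get_state, optics
import cv2,json
for n in("top","scene"):
    d=optics.get_image(n); cv2.imwrite(f"pics/{n}0.png",d["pixels"])
    print(n,d["K"],d["rvec"],d["tvec"])
s=get_state();print({k:s[k] for k in("clock","position","ee_rot","width","contact_force")})
E
```

```text
pics
top [[492.98319057   0.         280.94361384]
 [  0.         492.98319057 215.29374486]
 [  0.           0.           1.        ]] [ 2.14513878 -2.14144218  0.19403309] [-0.00742212  0.52308529  1.07313249]
scene [[480.28470649   0.         272.97906196]
 [  0.         480.28470649 217.54425328]
 [  0.           0.           1.        ]] [ 2.00077731  1.26723895 -0.5970449 ] [-0.19638516 -0.2788403   1.65076226]
{'clock': 0.1, 'position': array([ 0.20985021, -0.53481751,  0.23050655]), 'ee_rot': array([-8.52073075e-04,  9.82583528e-01,  1.85819487e-01, -4.64141594e-05]), 'width': 0.08510137005696193, 'contact_force': array([-0.08355561, -0.46102893,  0.1239595 ])}
```

View pics/top0.png

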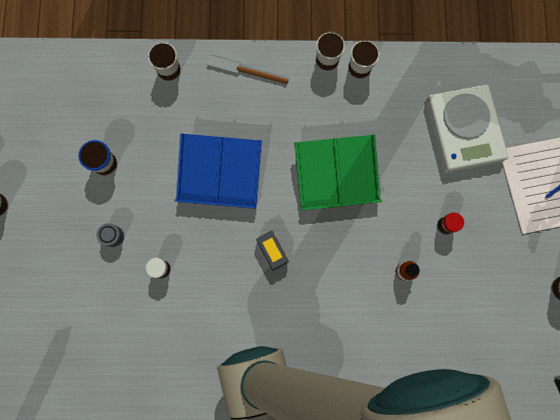

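View pics/scene0.png

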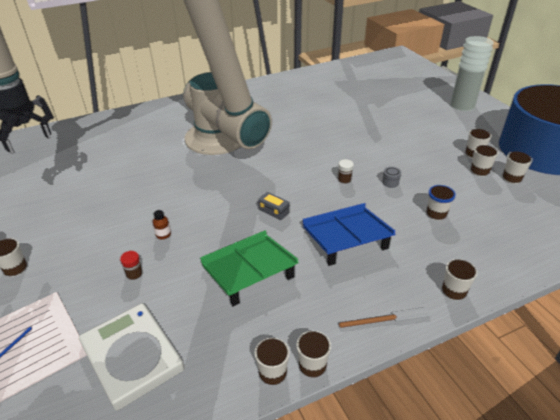

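The top view shows the tin near (110,235), white jar (157,268), case (272,250), bottle (409,270), red jar (453,223), tub (95,155), blue tray around (220,172) and green around (338,172). The scene view agrees with this.

Run:
```python
import cv2
im=cv2.imread("pics/top0.png")
for n,(x,y) in dict(L=(80,125),R=(275,125)).items():
    cv2.imwrite(f"pics/crop{n}.png",cv2.resize(im[y:y+150,x:x+200],None,fx=4,fy=4,interpolation=cv2.INTER_CUBIC))
```

```text
(no output)
```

View pics/cropL.png

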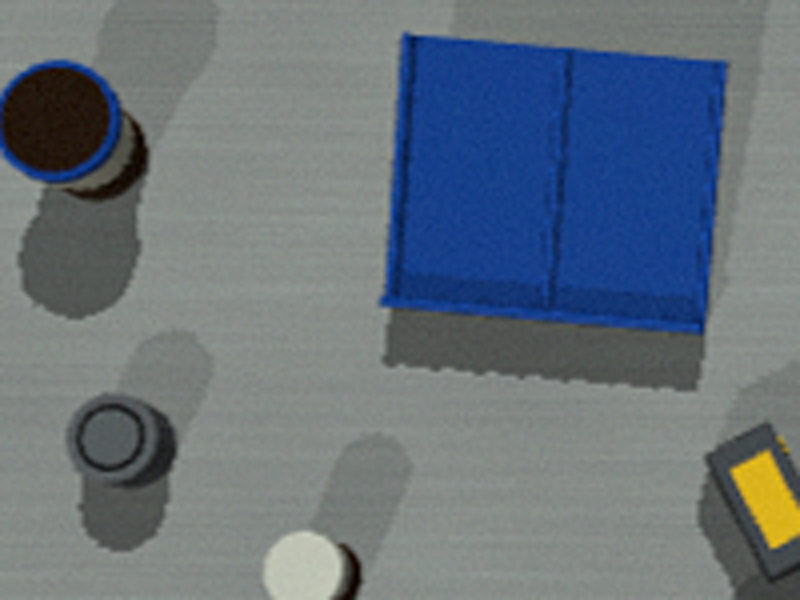

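View pics/cropR.png

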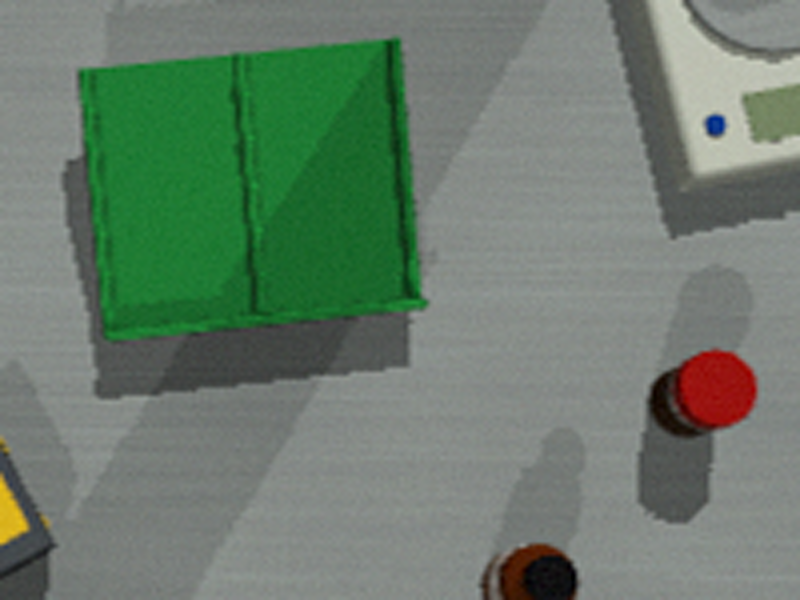

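Tops, read in full-frame pixels:

| Item | Pixel position |
|---|---|
| Tin | (107.8,234.5) |
| White lid | (156.2,267.5) |
| Bottle cap | (412.5,269.2) |
| Red lid | (454.2,222.2) |
| Case corners | (272,230.8), (256.8,239.5), (273,269.5), (288,261.2) |

For the trays I read the far wall corners and the ends of the stop.

```bash
cat > h.py <<'E'
import numpy as np, cv2
from scipy.optimize import least_squares
TOP=(np.array([[492.98319057,0,280.94361384],[0,492.98319057,215.29374486],[0,0,1]]),np.array([2.14513878,-2.14144218,0.19403309]),np.array([-0.00742212,0.52308529,1.07313249]))
SC=(np.array([[480.28470649,0,272.97906196],[0,480.28470649,217.54425328],[0,0,1]]),np.array([2.00077731,1.26723895,-0.5970449]),np.array([-0.19638516,-0.2788403,1.65076226]))
def ray(px,z,cam=TOP):
    K,r,t=cam;R=cv2.Rodrigues(r)[0];d=R.T@np.linalg.solve(K,[*px,1.]);c=-R.T@t
    return c+d*(z-c[2])/d[2]
def proj(P,cam=TOP):
    return cv2.projectPoints(np.array(P,float).reshape(-1,1,3),cam[1],cam[2],cam[0],None)[0].reshape(-1,2)
E
python3 - <<'E'
from h import *
np.set_printoptions(precision=4,suppress=True)
L=lambda x,y:(80+x/4,125+y/4); R=lambda x,y:(275+x/4,125+y/4)
K,r,t=TOP;print("cam",-cv2.Rodrigues(r)[0].T@t)
for n,p,z in [("tub",L(58,120),.076),("tin",L(111,438),.042),("white",L(305,570),.06),("bottle",R(550,577),.076),("red",R(717,389),.06)]:
    P=ray(p,z);print(n,P,"scene px of top",proj([P],SC)[0])
c=[ray(p,.042) for p in [(272,230.75),(256.75,239.5),(273,269.5),(288,261.25)]]
c=np.array(c);print("case",c.mean(0),"sides",[np.linalg.norm(c[i]-c[i-1]) for i in range(4)],proj([c.mean(0)],SC))
d=c[1]-c[2];e=c[0]-c[3];print("yaw",np.degrees(np.arctan2((d+e)[1],(d+e)[0])))
loc=np.array([[.0724,.093,.0627],[.0724,-.093,.0627],[-.0757,.093,.0352],[-.0757,-.093,.0352]])
for n,px in [("water",[L(406,36),L(726,63),L(383,297),L(704,323)]),("soil",[R(80,71),R(400,40),R(106,330),R(427,298)])]:
    def T(v): 
        a=v[2];return np.c_[v[0]+np.cos(a)*loc[:,0]-np.sin(a)*loc[:,1],v[1]+np.sin(a)*loc[:,0]+np.cos(a)*loc[:,1],loc[:,2]]
    s=least_squares(lambda v:(proj(T(v))-px).ravel(),[.5,0,0]);print(n,s.x,np.degrees(s.x[2]),s.fun)
    print(proj(T(s.x),SC))
E
```

```text
cam [0.3407 0.0117 1.1441]
tub [0.6525 0.4094 0.076 ] scene px of top [441.3144 192.0342]
tin [0.4785 0.3812 0.042 ] scene px of top [392.0295 170.7835]
white [0.404  0.2658 0.06  ] scene px of top [345.3553 162.704 ]
bottle [ 0.4    -0.2911  0.076 ] scene px of top [158.7013 212.0168]
red [ 0.5057 -0.3941  0.06  ] scene px of top [128.8983 255.4652]
case [0.444  0.0125 0.042 ] sides [np.float64(0.07741911465757685), np.float64(0.039559266259464175), np.float64(0.07642703814860197), np.float64(0.03814701075604635)] [[273.1072 199.1178]]
yaw 28.176404020212992
water [ 0.6282  0.1356 -0.083 ] -4.758166066658117 [-0.7554 -0.4903  0.5835 -0.2779 -0.3553  0.1532  0.5331  0.569 ]
[[394.4368 229.4339]
 [325.9583 248.6379]
 [364.6778 202.5621]
 [301.7902 218.9312]]
soil [ 0.6265 -0.1379  0.1071] 6.136096890021033 [-0.2203 -0.3864  0.3278 -0.5373 -0.0644  0.5686 -0.039   0.328 ]
[[297.2628 257.3981]
 [226.2389 289.8321]
 [265.7291 229.6554]
 [199.7824 257.2569]]
```

Checked against the scene camera, these hold to within about 2 px, and the case sides come out near 80×42. Next is a helper that converts targets into shifts and turns.

```bash
cat >> h.py <<'E'
from scipy.spatial.transform import Rotation as Ro
W=(.6282,.1356,-4.76); S=(.6265,-.1379,6.14)   # trays: x, y, yaw deg
T15=np.radians(15)
def down(ang):  # tool pointing down, closing line at world angle ang (deg)
    y=np.array([np.cos(np.radians(ang)),np.sin(np.radians(ang)),0]);z=np.array([0,0,-1.])
    return Ro.from_matrix(np.c_[np.cross(y,z),y,z])
def tray(t,x,y,h,up=0):  # TCP pose for an item whose base is at tray x,y; h TCP height above base, up extra along normal (m)
    Rz=Ro.from_euler('z',t[2],degrees=True)
    p=np.array([x-np.sin(T15)*(h+up),y,.014+(x+.07)*np.tan(T15)+np.cos(T15)*(h+up)])
    return Rz.apply(p)+[t[0],t[1],0], Rz*Ro.from_euler('y',-T15)*down(-90)
def delta(pos,rot,frm=None):
    from rig import get_state
    s=get_state();q=s["ee_rot"];p0=s["position"];R0=Ro.from_quat([*q[1:],q[0]])
    if frm: p0,R0=frm
    print("lin",np.round(pos-p0,4),"rot",np.round((rot*R0.inv()).as_rotvec(),4))
E
python3 - <<'E'
from h import *
from rig import get_state
delta(np.array([.4,-.2911,.016]),down(-94.8))
a=(np.array([.4,-.2911,.016]),down(-94.8))
print(*[(tray(W,-.047,-.045,.016,u)[0].round(4)) for u in (0,.06)]); delta(*tray(W,-.047,-.045,.016,.06),a)
E
```

```text
lin [ 0.1901  0.2437 -0.2145] rot [-0.0017 -0.     -0.4576]
[0.5735 0.095  0.0356] [0.558  0.0963 0.0936]
lin [0.158  0.3874 0.0776] rot [-0.0218 -0.2609  0.0007]
```

Request:
send_rows([
  {"gripper": -1, "linear": [0.19, 0.2437, -0.1], "delta_rot": [-0.0017, 0, -0.4576]},
  {"gripper": -1, "linear": [0.19, 0.2437, -0.1], "delta_rot": [-0.0017, 0, -0.4576]},
  {"gripper": -1, "linear": [0.19, 0.2437, -0.1], "delta_rot": [-0.0017, 0, -0.4576]},
  {"gripper": -1, "linear": [0.19, 0.2437, -0.1], "delta_rot": [-0.0017, 0, -0.4576]},
  {"gripper": -1, "linear": [0.19, 0.2437, -0.1], "delta_rot": [-0.0017, 0, -0.4576]},
  {"gripper": -1, "linear": [0.19, 0.2437, -0.1], "delta_rot": [-0.0017, 0, -0.4576]},
  {"gripper": -1, "linear": [0.19, 0.2437, -0.1], "delta_rot": [-0.0017, 0, -0.4576]},
  {"gripper": -1, "linear": [0.19, 0.2437, -0.1], "delta_rot": [-0.0017, 0, -0.4576]},
])

```text
clock: 0.9
position: [0.4005, -0.2877, 0.1297]
ee_rot: [-0.001, 0.999, -0.04, -0.001]
contact_force: [-1.0, -0.2, 0.1]
width: 0.0854
gripper_force: 0.0
```

Run:
```python
from h import *
from rig import optics
im=optics.get_image("scene")["pixels"]; cv2.imwrite("pics/s1.png",cv2.resize(im[90:290,60:310],None,fx=3,fy=3,interpolation=cv2.INTER_CUBIC))
delta(np.array([.4,-.2911,.016]),down(-94.8))
```

```text
lin [-1.000e-04 -1.200e-03 -1.145e-01] rot [ 0.0003 -0.0022 -0.0035]
```

View pics/s1.png

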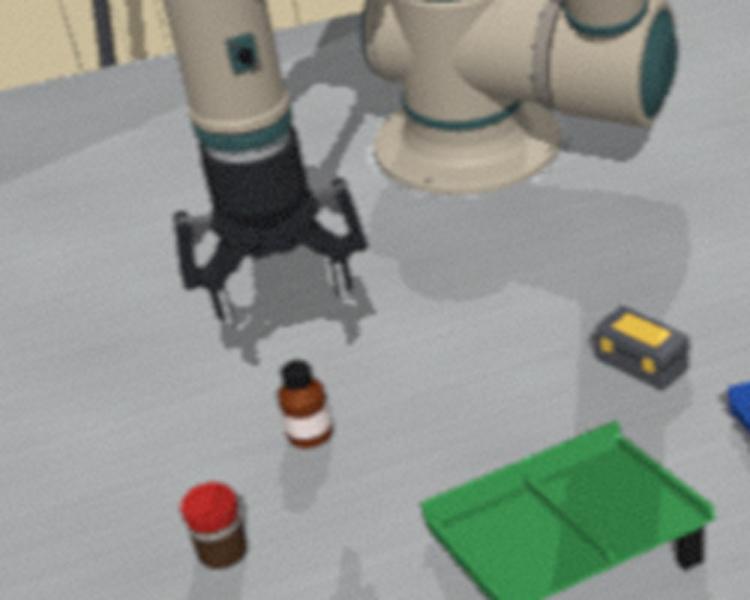

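The bottle cap is at scene (159,212), exactly where the projection puts it, and the fingers are centred above it. Going down.

Request:
send_rows([
  {"gripper": -1, "linear": [0, -0.001, -0.05], "delta_rot": [0, 0, 0]},
  {"gripper": -1, "linear": [0, -0.001, -0.09], "delta_rot": [0, 0, 0]},
  {"gripper": -1, "linear": [0, -0.001, -0.1145], "delta_rot": [0, 0, 0]},
  {"gripper": 0.2, "linear": [0, -0.001, -0.1145], "delta_rot": [0, 0, 0]},
  {"gripper": 0.4, "linear": [0, -0.001, -0.1145], "delta_rot": [0, 0, 0]},
  {"gripper": 0.6, "linear": [0, -0.001, -0.1145], "delta_rot": [0, 0, 0]},
  {"gripper": 0.6, "linear": [0, -0.001, -0.1145], "delta_rot": [0, 0, 0]},
  {"gripper": 0.6, "linear": [0, -0.001, -0.1145], "delta_rot": [0, 0, 0]},
], newtons=40)

```text
clock: 1.75
position: [0.401, -0.2941, 0.0187]
ee_rot: [0.003, 0.999, -0.042, 0.001]
contact_force: [-1.6, -0.8, 7.2]
width: 0.0408
gripper_force: 41.2
```

Request:
send_rows([
  {"gripper": 0.6, "linear": [0, 0, 0.03], "delta_rot": [0, 0, 0]},
  {"gripper": 0.6, "linear": [0, 0, 0.08], "delta_rot": [0, 0, 0]},
  {"gripper": 0.6, "linear": [0.012, 0.03, 0.12], "delta_rot": [0, 0, 0]},
  {"gripper": 0.6, "linear": [0.03, 0.075, 0.13], "delta_rot": [0, 0, 0]},
  {"gripper": 0.6, "linear": [0.047, 0.12, 0.13], "delta_rot": [0, 0, 0]},
  {"gripper": 0.6, "linear": [0.065, 0.165, 0.13], "delta_rot": [0, 0, 0]},
  {"gripper": 0.6, "linear": [0.083, 0.21, 0.13], "delta_rot": [0, 0, 0]},
  {"gripper": 0.6, "linear": [0.1, 0.25, 0.13], "delta_rot": [0, 0, 0]},
])

```text
clock: 2.55
position: [0.5003, -0.0404, 0.1477]
ee_rot: [0.001, 0.999, -0.042, 0.001]
contact_force: [1.1, -0.9, -0.7]
width: 0.0409
gripper_force: 41.2
```

Run:
```python
from h import *
from rig import get_state
s=get_state();print(s["clock"],s["contact_force"],s["moment"],s["width"],s["gripper_force"],s["position"])
delta(*tray(W,-.047,-.045,.0175,.06))
delta(*tray(W,-.047,-.045,.0175,0),tray(W,-.047,-.045,.0175,.06))
```

```text
2.55 [ 1.09540643 -0.85992157 -0.74719084] [-0.03040926 -0.01715719 -0.06322032] 0.040888186747629084 41.17421095725149 [ 0.5003173  -0.04035394  0.14767653]
lin [ 0.0573  0.1367 -0.0527] rot [-0.0199 -0.2597  0.0003]
lin [ 0.0155 -0.0013 -0.058 ] rot [0. 0. 0.]
```

Request:
send_rows([
  {"gripper": 0.6, "linear": [0.018, 0.045, 0], "delta_rot": [-0.005, -0.065, 0]},
  {"gripper": 0.6, "linear": [0.037, 0.09, 0], "delta_rot": [-0.01, -0.13, 0]},
  {"gripper": 0.6, "linear": [0.057, 0.137, -0.01], "delta_rot": [-0.015, -0.195, 0]},
  {"gripper": 0.6, "linear": [0.057, 0.137, -0.04], "delta_rot": [-0.02, -0.26, 0]},
  {"gripper": 0.6, "linear": [0.06, 0.137, -0.063], "delta_rot": [-0.02, -0.26, 0]},
  {"gripper": 0.6, "linear": [0.066, 0.136, -0.088], "delta_rot": [-0.02, -0.26, 0]},
  {"gripper": 0.6, "linear": [0.0705, 0.1355, -0.1035], "delta_rot": [-0.02, -0.26, 0]},
  {"gripper": 0.6, "linear": [0.0705, 0.1355, -0.1035], "delta_rot": [-0.02, -0.26, 0]},
])

```text
clock: 3.35
position: [0.5773, 0.0939, 0.047]
ee_rot: [0.004, 0.99, -0.042, 0.137]
contact_force: [5.0, 1.3, 6.1]
width: 0.0411
gripper_force: 45.5
```

Run:
```python
from h import *
from rig import get_state,optics
im=optics.get_image("scene")["pixels"]; cv2.imwrite("pics/s2.png",cv2.resize(im[110:260,220:420],None,fx=4,fy=4,interpolation=cv2.INTER_CUBIC))
s=get_state();print(s["clock"],s["contact_force"],s["moment"],s["width"],s["gripper_force"],s["position"])
delta(*tray(W,-.047,-.045,.0175,0))
```

```text
3.4 [4.59744133 0.75038472 7.5015077 ] [ 0.2141862  -0.81022149  0.05174964] 0.041336059219198584 45.548291460145265 [0.57700915 0.09375031 0.04726951]
lin [-0.0039  0.0013 -0.0102] rot [-0.0018  0.0128  0.0006]
```

View pics/s2.png

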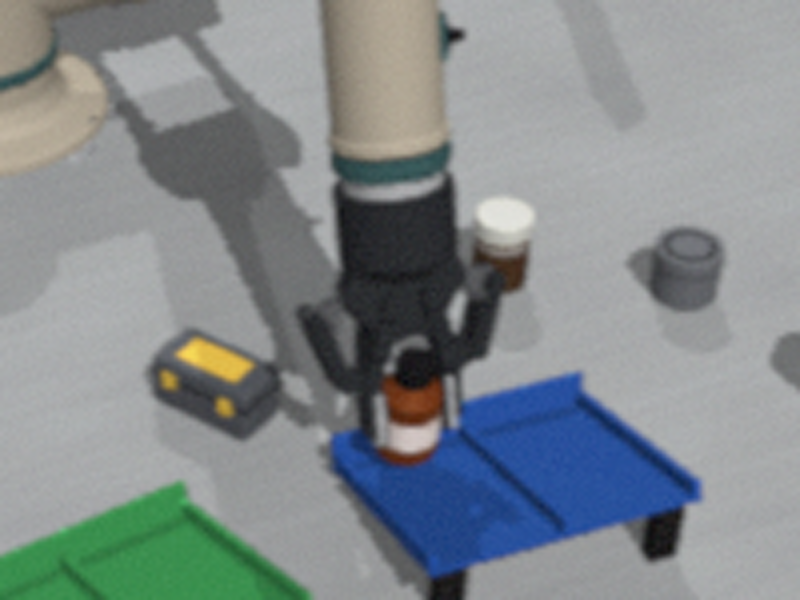

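Run:
```python
from h import *
from rig import get_state
s=get_state();q=s["ee_rot"];R=Ro.from_quat([*q[1:],q[0]]);p=s["position"];n=-R.as_matrix()[:,2];print(n,R.as_matrix()[:,1])
print((proj([p+n*.0573,p-n*.0187,p],SC)-[220,110])*4)
# item base in tray frame
b=Ro.from_euler('z',-W[2],degrees=True).apply(p-n*.0187-[W[0],W[1],0]);print(b, "floor z there",.014+(b[0]+.07)*np.tan(T15))
```

```text
[-0.27022136  0.01993023  0.96259192] [-0.08354563 -0.99649996 -0.00282086]
[[404.9304603  351.32822594]
 [412.98841396 456.48621226]
 [411.04598906 431.1371597 ]]
[-0.04247488 -0.04590537  0.02926904] floor z there 0.02137533333938851
```

Run:
```python
from h import *
from rig import optics
im=optics.get_image("scene")["pixels"]; a=im[185:240,295:370]
t=optics.get_image("top")["pixels"][120:225,165:275]
a=cv2.resize(a,(750,550),interpolation=cv2.INTER_CUBIC)
cv2.imwrite("pics/s3.png",a)
cv2.imwrite("pics/t3.png",cv2.resize(t,None,fx=5,fy=5,interpolation=cv2.INTER_CUBIC))
```

```text
(no output)
```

View pics/s3.png

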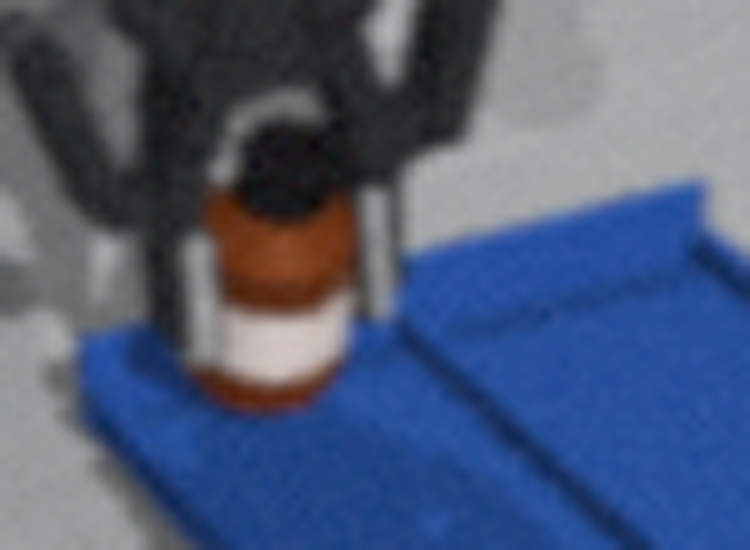

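The bottle leans about 9° uphill in the grip: its low edge caught the top of the stop. I'll lift it, move it uphill, and press it flat on the floor.

Request:
send_rows([
  {"gripper": 0.6, "linear": [-0.003, 0, 0.012], "delta_rot": [0, 0, 0]},
  {"gripper": 0.6, "linear": [-0.005, 0, 0.024], "delta_rot": [0, 0, 0]},
  {"gripper": 0.6, "linear": [0.0085, -0.001, 0.024], "delta_rot": [0, 0, 0]},
  {"gripper": 0.6, "linear": [0.0085, -0.001, 0.016], "delta_rot": [0, 0, 0]},
  {"gripper": 0.6, "linear": [0.011, -0.001, 0.008], "delta_rot": [0, 0, 0]},
  {"gripper": 0.6, "linear": [0.013, -0.001, 0.001], "delta_rot": [0, 0, 0]},
  {"gripper": 0.6, "linear": [0.0139, -0.001, -0.003], "delta_rot": [0, 0, 0]},
  {"gripper": 0.6, "linear": [0.0139, -0.001, -0.003], "delta_rot": [0, 0, 0]},
])

```text
clock: 4.3
position: [0.583, 0.0917, 0.0403]
ee_rot: [0.006, 0.991, -0.042, 0.128]
contact_force: [-6.5, 0.0, 10.4]
width: 0.041
gripper_force: 46.3
```

Run:
```python
from h import *
from rig import optics,get_state
im=optics.get_image("scene")["pixels"]; a=im[175:235,290:370]
cv2.imwrite("pics/s4.png",cv2.resize(a,(800,600),interpolation=cv2.INTER_CUBIC))
s=get_state();print(s["contact_force"],s["position"])
delta(*tray(W,-.035,-.045,.0187,0))
```

```text
[-6.66602724 -0.82767387 10.26232134] [0.58294815 0.09173316 0.04031698]
lin [0.0018 0.0023 0.0011] rot [ 0.0003 -0.0038  0.0008]
```

View pics/s4.png

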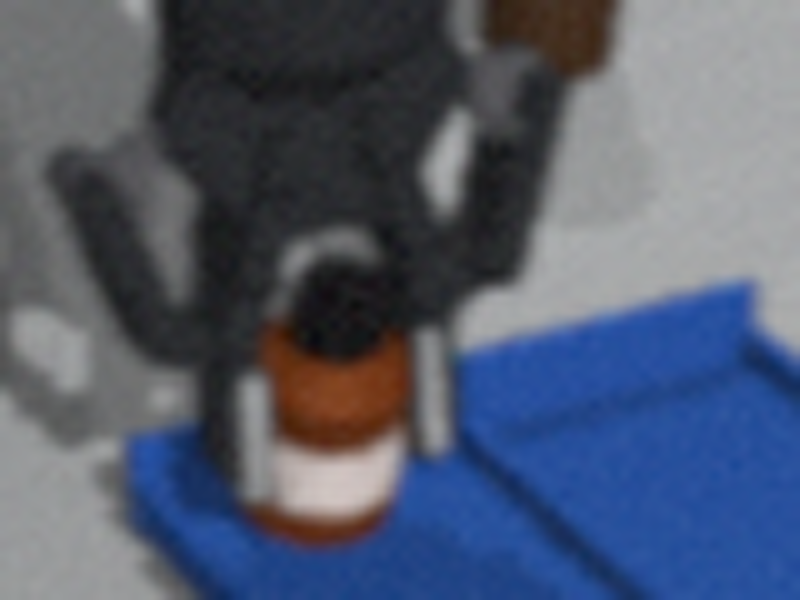

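Forces now show contact with the floor, but the cap at (345,280) and base at (320,500) look nearly vertical. I'll quantify the lean before releasing.

Run:
```python
from h import *
from rig import get_state
s=get_state();q=s["ee_rot"];R=Ro.from_quat([*q[1:],q[0]]);p=s["position"];n=-R.as_matrix()[:,2]
ty=Ro.from_euler('z',W[2],degrees=True).apply([0,1,0])
print("tool tilt",np.degrees(np.arccos(n[2])))
g=p+n*.02   # pivot between pads
for back in (0,5,10,15,20):
    m=Ro.from_rotvec(ty*np.radians(back)).apply(n)
    pts=[g+m*(.076-.0387),g+m*(.05-.0387),g-m*.0387,]
    px=(proj(pts,SC)-[290,175])*10; print(back,px.round().tolist())
```

```text
tool tilt 14.784393694511493
0 [[318.0, 266.0], [324.0, 357.0], [335.0, 526.0]]
5 [[323.0, 271.0], [325.0, 358.0], [329.0, 520.0]]
10 [[328.0, 278.0], [327.0, 360.0], [324.0, 514.0]]
15 [[334.0, 285.0], [328.0, 363.0], [319.0, 506.0]]
20 [[339.0, 293.0], [330.0, 365.0], [314.0, 498.0]]
```

The bottle swings freely between the pads: the contact force runs through the pad line and the lean is about 16°, so it hangs vertical and stands on its uphill edge. I'll swing the pad line about that edge, 9 mm downhill and 7 mm down, to lay the base flat.

Request:
send_rows([
  {"gripper": 0.6, "linear": [-0.0015, 0, -0.001], "delta_rot": [0, 0, 0]},
  {"gripper": 0.6, "linear": [-0.003, 0, -0.002], "delta_rot": [0, 0, 0]},
  {"gripper": 0.6, "linear": [-0.0045, 0, -0.003], "delta_rot": [0, 0, 0]},
  {"gripper": 0.6, "linear": [-0.006, 0, -0.0042], "delta_rot": [0, 0, 0]},
  {"gripper": 0.6, "linear": [-0.0077, 0, -0.0055], "delta_rot": [0, 0, 0]},
  {"gripper": 0.6, "linear": [-0.0095, 0, -0.007], "delta_rot": [0, 0, 0]},
  {"gripper": 0.6, "linear": [-0.0095, 0, -0.0075], "delta_rot": [0, 0, 0]},
  {"gripper": 0.6, "linear": [-0.0095, 0, -0.008], "delta_rot": [0, 0, 0]},
])

```text
clock: 5.15
position: [0.5823, 0.0918, 0.0395]
ee_rot: [0.005, 0.989, -0.041, 0.139]
contact_force: [-8.6, -3.0, 39.4]
width: 0.0411
gripper_force: 49.0
```

Run:
```python
from h import *
from rig import optics,get_state
im=optics.get_image("scene")["pixels"]; a=im[175:235,290:370]
cv2.imwrite("pics/s5.png",cv2.resize(a,(800,600),interpolation=cv2.INTER_CUBIC))
s=get_state();print(s["contact_force"],s["position"])
q=s["ee_rot"];R=Ro.from_quat([*q[1:],q[0]]);p=s["position"];n=-R.as_matrix()[:,2]
g=p+n*.02
ty=Ro.from_euler('z',W[2],degrees=True).apply([0,1,0])
for back in (0,5,10,15):
    m=Ro.from_rotvec(ty*np.radians(back)).apply(n)
    print(back,((proj([g+m*(.076-.0387),g+m*(.05-.0387),g-m*.0387],SC)-[290,175])*10).round().tolist())
```

```text
[-7.54842155 -3.48691222 35.04842778] [0.58226455 0.09179605 0.03949955]
0 [[314.0, 265.0], [321.0, 357.0], [334.0, 528.0]]
5 [[319.0, 270.0], [323.0, 358.0], [329.0, 522.0]]
10 [[325.0, 276.0], [324.0, 360.0], [324.0, 515.0]]
15 [[330.0, 283.0], [326.0, 362.0], [318.0, 508.0]]
```

View pics/s5.png

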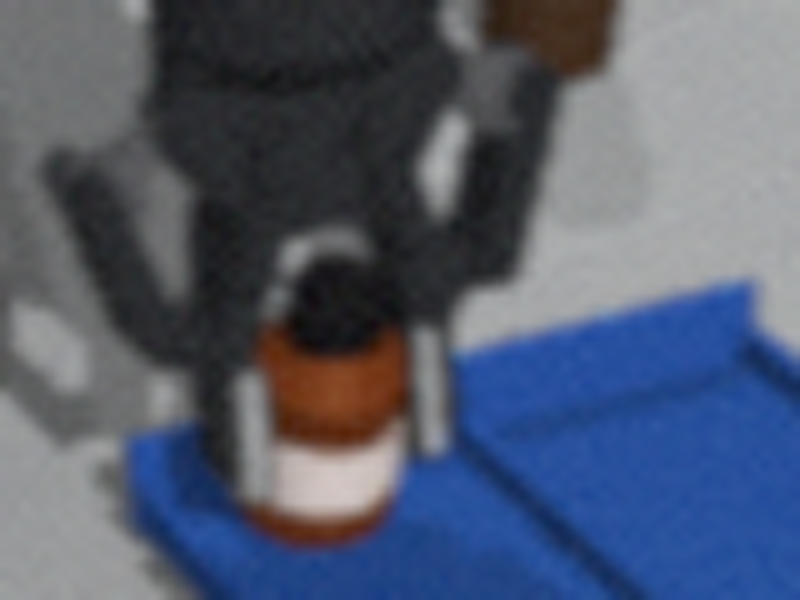

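Run:
```python
from h import *
from rig import get_state
s=get_state();q=s["ee_rot"];R=Ro.from_quat([*q[1:],q[0]]);p=s["position"];n=-R.as_matrix()[:,2]
Rz=Ro.from_euler('z',W[2],degrees=True);ty=Rz.apply([0,1,0]);tx=Rz.apply([1,0,0])
E=p+n*.02+.021*tx-np.array([0,0,.0387])
e=Rz.inv().apply(E-[W[0],W[1],0]);print("edge tray",e,"floor",.014+(e[0]+.07)*np.tan(T15))
cmd=np.array([.5752,.0942,.0332])
for a in (0,3,6,9,12,15):
    Q=Ro.from_rotvec(-ty*np.radians(a));print(a,(E+Q.apply(p-E)-cmd).round(4),Q.as_rotvec().round(4))
print(s["qpos"])
```

```text
edge tray [-0.02664678 -0.04749482  0.02002706] floor 0.025616460180937453
0 [ 0.0071 -0.0024  0.0063] [-0. -0. -0.]
3 [ 0.0061 -0.0023  0.0055] [-0.0043 -0.0522 -0.    ]
6 [ 0.0051 -0.0022  0.0046] [-0.0087 -0.1044 -0.    ]
9 [ 0.0042 -0.0022  0.0036] [-0.013  -0.1565 -0.    ]
12 [ 0.0034 -0.0021  0.0027] [-0.0174 -0.2087 -0.    ]
15 [ 0.0026 -0.002   0.0016] [-0.0217 -0.2609 -0.    ]
[ 0.06221109  0.36574578  1.96902094 -0.07571319  0.5318243   1.7760563 ]
```

Flat or vertical is still unclear: height says flat, image says vertical. I'll test it by overlaying the projected body outline.

Run:
```python
from h import *
from rig import get_state
s=get_state();q=s["ee_rot"];R=Ro.from_quat([*q[1:],q[0]]);p=s["position"];n=-R.as_matrix()[:,2];g=p+n*.02
ty=Ro.from_euler('z',W[2],degrees=True).apply([0,1,0]);tx=np.cross(ty,n)
im=cv2.imread("pics/s5.png");out=[]
hh=.0387
for back in (0,15):
    A=Ro.from_rotvec(ty*np.radians(back));m=A.apply(n);u=A.apply(tx)
    v=im.copy()
    for r,l in ((.021,(0,.05)),(.0135,(.058,.076))):
        P=[g+m*(z-hh)+r*(u*np.cos(t)+ty*np.sin(t)) for z in l for t in np.linspace(0,6.28,40)]
        px=((proj(P,SC)-[290,175]+.5)*10).astype(np.int32)
        cv2.polylines(v,[cv2.convexHull(px)],True,(0,255,255),1)
    out.append(v[200:600,200:500])
cv2.imwrite("pics/ov.png",cv2.resize(np.hstack(out),None,fx=1.3,fy=1.3))
```

```text
(no output)
```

View pics/ov.png

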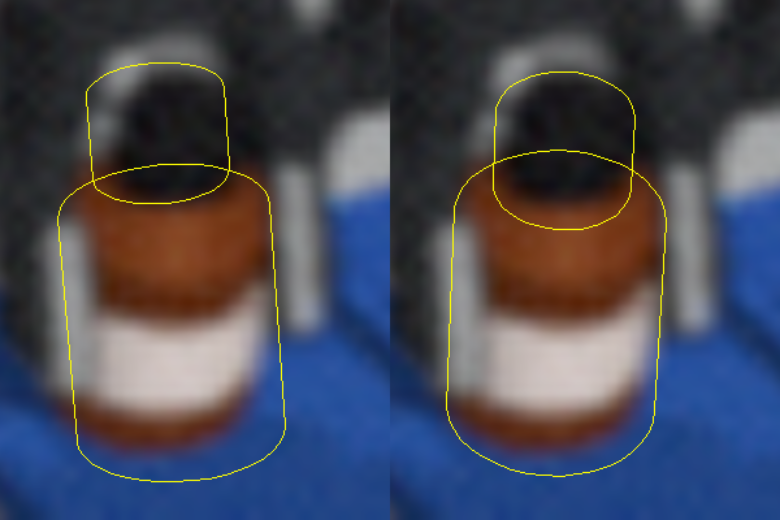

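The right overlay (bottle vertical) matches. The bottle has also slid about 6 mm up in the grip, which explains the height. I'll grip harder, relieve the push, and turn the tool another 15° about the uphill base edge.

Request:
send_rows([
  {"gripper": 0.6, "linear": [0.0071, -0.0024, 0.0063], "delta_rot": [0, 0, 0]},
  {"gripper": 0.6, "linear": [0.0071, -0.0024, 0.007], "delta_rot": [0, 0, 0]},
  {"gripper": 0.6, "linear": [0.0065, -0.0023, 0.0062], "delta_rot": [-0.0043, -0.0522, 0]},
  {"gripper": 0.6, "linear": [0.0058, -0.0022, 0.0053], "delta_rot": [-0.0087, -0.1044, 0]},
  {"gripper": 0.6, "linear": [0.0052, -0.0022, 0.0043], "delta_rot": [-0.013, -0.1565, 0]},
  {"gripper": 0.6, "linear": [0.0046, -0.0021, 0.0033], "delta_rot": [-0.0174, -0.2087, 0]},
  {"gripper": 0.6, "linear": [0.0041, -0.002, 0.0023], "delta_rot": [-0.0217, -0.2609, 0]},
  {"gripper": 0.6, "linear": [0.0041, -0.002, 0.002], "delta_rot": [-0.0217, -0.2609, 0]},
], newtons=80)

```text
clock: 6.0
position: [0.5814, 0.0908, 0.0378]
ee_rot: [0.01, 0.964, -0.04, 0.262]
contact_force: [-3.5, -15.3, 29.9]
width: 0.0402
gripper_force: 83.7
```

```bash
cat > ov.py <<'E'
from h import *
from rig import get_state,optics
def overlay(name,tr,parts,base,yaw_angles=(0,15),box=(290,175,80,60),k=10):
    """outline of item (list of (r or (lx,ly),z0,z1)) at base (tray coords or world if tr None) with tilts"""
    x,y,w,h=box
    im=cv2.resize(optics.get_image("scene")["pixels"][y:y+h,x:x+w],None,fx=k,fy=k,interpolation=cv2.INTER_CUBIC);out=[]
    Rz=Ro.from_euler('z',tr[2],degrees=True)
    for a in yaw_angles:
        A=Rz*Ro.from_euler('y',-np.radians(a));v=im.copy();b=Rz.apply(base)+[tr[0],tr[1],0]
        for r,z0,z1 in parts:
            if np.isscalar(r): L=[(r*np.cos(t),r*np.sin(t),z) for z in (z0,z1) for t in np.linspace(0,6.28,40)]
            else: L=[(i*r[0],j*r[1],z) for z in (z0,z1) for i in(-1,1) for j in(-1,1)]
            px=((proj(A.apply(L)+b,SC)-[x,y]+.5)*k).astype(np.int32)
            cv2.polylines(v,[cv2.convexHull(px)],True,(0,255,255),1)
        out.append(v)
    o=np.hstack(out);f=min(800/o.shape[1],600/o.shape[0],1);cv2.imwrite(f"pics/{name}.png",cv2.resize(o,None,fx=f,fy=f))
BOT=[(.021,0,.05),(.0135,.058,.076)]
E
python3 - <<'E'
from ov import *
s=get_state();print(s["contact_force"],s["position"],s["width"],s["clock"])
q=s["ee_rot"];R=Ro.from_quat([*q[1:],q[0]]);n=-R.as_matrix()[:,2];print(np.degrees(np.arccos(n[2])))
overlay("s6",W,BOT,[-.047,-.045,.0202],(0,15),(300,180,50,55))
E
```

```text
[ -3.4846377  -15.27808105  29.93274114] [0.58140076 0.09076352 0.037815  ] 0.04018487119169173 6.0
30.411551277072085
```

View pics/s6.png

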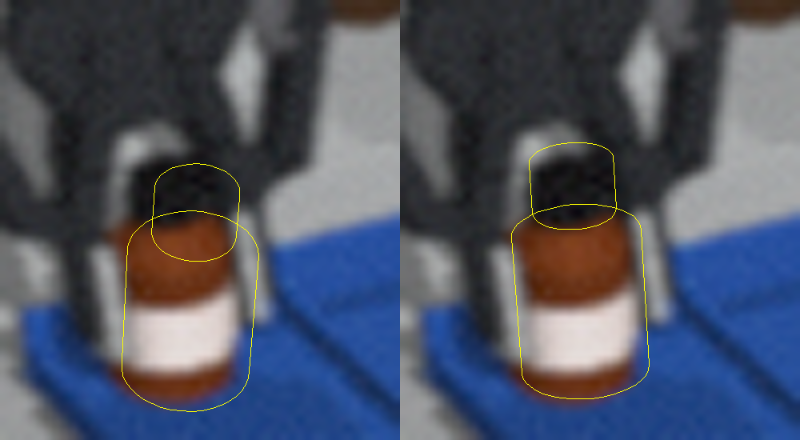

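Now the flat outline (right) matches. I'll ease off the pressure, open a little and back out.

Request:
send_rows([
  {"gripper": 0.6, "linear": [0, 0.001, 0.003], "delta_rot": [0, 0, 0]},
  {"gripper": 0.6, "linear": [0, 0.001, 0.003], "delta_rot": [0, 0, 0]},
  {"gripper": -0.15, "linear": [0, 0.001, 0.003], "delta_rot": [0, 0, 0]},
  {"gripper": -0.15, "linear": [0, 0.001, 0.003], "delta_rot": [0, 0, 0]},
  {"gripper": -0.15, "linear": [0, 0.001, 0.003], "delta_rot": [0, 0, 0]},
  {"gripper": -0.15, "linear": [-0.003, 0.001, 0.013], "delta_rot": [0, 0, 0]},
  {"gripper": -0.3, "linear": [-0.008, 0.001, 0.033], "delta_rot": [0, 0, 0]},
  {"gripper": -0.3, "linear": [-0.02, 0.001, 0.073], "delta_rot": [0, 0, 0]},
])

```text
clock: 6.85
position: [0.5568, 0.0907, 0.1042]
ee_rot: [0.011, 0.966, -0.04, 0.254]
contact_force: [0.9, -0.8, 0.6]
width: 0.0554
gripper_force: 0.0
```

Request:
send_rows([
  {"gripper": -0.5, "linear": [-0.01, 0, 0.04], "delta_rot": [0, 0, 0]},
  {"gripper": -0.7, "linear": [-0.03, 0, 0.07], "delta_rot": [0, 0.13, 0]},
  {"gripper": -1, "linear": [-0.07, -0.03, 0.07], "delta_rot": [0, 0.26, 0]},
  {"gripper": -1, "linear": [-0.1, -0.07, 0.07], "delta_rot": [0, 0.4, 0]},
  {"gripper": -1, "linear": [-0.1, -0.07, 0.07], "delta_rot": [0.03, 0.52, 0]},
])

```text
clock: 7.35
position: [0.4555, 0.0189, 0.1786]
ee_rot: [0.007, 0.999, -0.041, -0.002]
contact_force: [0.4, 1.0, -1.9]
width: 0.0854
gripper_force: 0.0
```

Run:
```python
from ov import *
s=get_state();print(s["contact_force"],s["position"],s["width"],s["clock"])
overlay("s7",W,BOT,[-.0475,-.045,.0200],(15,),(300,170,60,60))
cv2.imwrite("pics/t7.png",cv2.resize(optics.get_image("top")["pixels"][125:275,165:345],None,fx=4,fy=4,interpolation=cv2.INTER_CUBIC))
a=cv2.imread("pics/s7.png");b=cv2.imread("pics/t7.png");a=cv2.resize(a,(400,400));b=cv2.resize(b,(400,333));b=np.vstack([b,np.zeros((67,400,3),np.uint8)])
cv2.imwrite("pics/c7.png",np.hstack([a,b]))
delta(np.array([.444,.0125,.016]),down(-61.8))
```

```text
[ 0.40401041  0.99147848 -1.8705244 ] [0.45554928 0.01889796 0.17856659] 0.08537138818181315 7.35
lin [-0.0182 -0.0066 -0.1612] rot [0.0122 0.0059 0.5761]
```

View pics/c7.png

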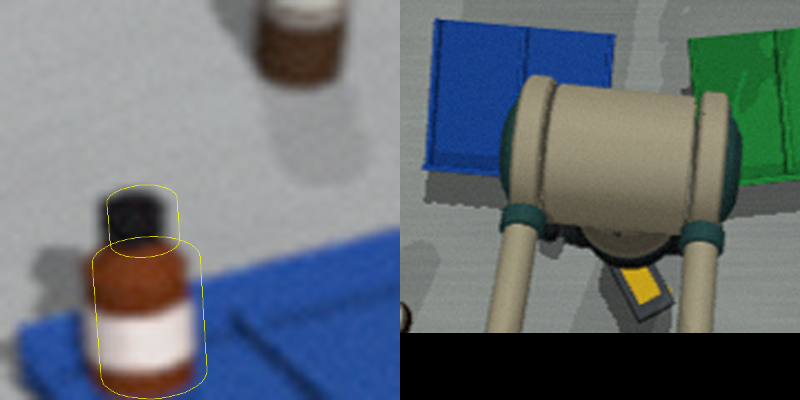

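The bottle stands flat in its lane. Next is the case.

Request:
send_rows([
  {"gripper": -1, "linear": [-0.009, -0.003, -0.03], "delta_rot": [0.003, 0.0015, 0.14]},
  {"gripper": -1, "linear": [-0.018, -0.0066, -0.06], "delta_rot": [0.006, 0.003, 0.28]},
  {"gripper": -1, "linear": [-0.018, -0.0066, -0.08], "delta_rot": [0.009, 0.0045, 0.42]},
  {"gripper": -1, "linear": [-0.018, -0.0066, -0.09], "delta_rot": [0.0122, 0.0059, 0.56]},
  {"gripper": -1, "linear": [-0.018, -0.0066, -0.1], "delta_rot": [0.0122, 0.0059, 0.576]},
  {"gripper": -1, "linear": [-0.018, -0.0066, -0.1], "delta_rot": [0.0122, 0.0059, 0.576]},
])

```text
clock: 8.05
position: [0.4393, 0.015, 0.0759]
ee_rot: [-0.0, 0.97, 0.244, -0.002]
contact_force: [-0.1, -0.0, 0.3]
width: 0.0854
gripper_force: 0.0
```

Run:
```python
from h import *
from rig import get_state
print(get_state()["contact_force"])
delta(np.array([.444,.0125,.016]),down(-61.8))
```

```text
[-0.05133688 -0.03857318  0.27220726]
lin [ 0.0047 -0.0025 -0.0599] rot [ 0.0004 -0.0041 -0.0016]
```

Request:
send_rows([
  {"gripper": -1, "linear": [0.0047, -0.0025, -0.025], "delta_rot": [0, 0, 0]},
  {"gripper": -1, "linear": [0.0047, -0.0025, -0.05], "delta_rot": [0, 0, 0]},
  {"gripper": -1, "linear": [0.0047, -0.0025, -0.06], "delta_rot": [0, 0, 0]},
  {"gripper": 0, "linear": [0.0047, -0.0025, -0.06], "delta_rot": [0, 0, 0]},
  {"gripper": 0.2, "linear": [0.0047, -0.0025, -0.06], "delta_rot": [0, 0, 0]},
  {"gripper": 0.5, "linear": [0.0047, -0.0025, -0.06], "delta_rot": [0, 0, 0]},
  {"gripper": 0.5, "linear": [0.0047, -0.0025, -0.06], "delta_rot": [0, 0, 0]},
  {"gripper": 0.5, "linear": [0.0047, -0.0025, -0.06], "delta_rot": [0, 0, 0]},
], newtons=80)

```text
clock: 8.85
position: [0.4467, 0.0119, 0.0187]
ee_rot: [0.0, 0.97, 0.245, 0.001]
contact_force: [-0.1, 0.4, 6.0]
width: 0.0404
gripper_force: 82.5
```

Run:
```python
from h import *
from rig import get_state
s=get_state();h=s["position"][2];print(s["contact_force"],s["position"],s["width"])
delta(*tray(W,-.018,.045,h,.05))
delta(*tray(W,-.018,.045,h,.0),tray(W,-.018,.045,h,.05))
```

```text
[-0.07302613  0.35566223  6.0087436 ] [0.44667848 0.01187468 0.01874346] 0.04036706004793356
lin [0.1496 0.1715 0.0756] rot [ 0.0552 -0.2588 -0.5745]
lin [ 0.0129 -0.0011 -0.0483] rot [0. 0. 0.]
```

Request:
send_rows([
  {"gripper": 0.5, "linear": [0, 0, 0.03], "delta_rot": [0, 0, 0]},
  {"gripper": 0.5, "linear": [0, 0, 0.07], "delta_rot": [0, 0, 0]},
  {"gripper": 0.5, "linear": [0, 0.03, 0.11], "delta_rot": [0.011, -0.052, -0.115]},
  {"gripper": 0.5, "linear": [0.02, 0.07, 0.14], "delta_rot": [0.022, -0.104, -0.23]},
  {"gripper": 0.5, "linear": [0.05, 0.11, 0.15], "delta_rot": [0.033, -0.155, -0.345]},
  {"gripper": 0.5, "linear": [0.08, 0.14, 0.15], "delta_rot": [0.044, -0.207, -0.46]},
  {"gripper": 0.5, "linear": [0.12, 0.17, 0.15], "delta_rot": [0.055, -0.259, -0.5745]},
  {"gripper": 0.5, "linear": [0.145, 0.171, 0.15], "delta_rot": [0.055, -0.259, -0.5745]},
])

```text
clock: 9.65
position: [0.5913, 0.1872, 0.168]
ee_rot: [0.003, 0.991, -0.04, 0.131]
contact_force: [-1.0, -0.3, -1.5]
width: 0.0401
gripper_force: 82.2
```

Run:
```python
from h import *
from rig import get_state
s=get_state();print(s["contact_force"],s["position"],s["width"])
for u in (.05,.012,.003):delta(*tray(W,-.018,.045,.0187,u))
```

```text
[-0.9595857  -0.29936567 -1.52480696] [0.59134362 0.18716748 0.16803178] 0.040143729291788506
lin [ 0.0049 -0.0038 -0.0737] rot [-0.0036  0.0005 -0.0031]
lin [ 0.0147 -0.0046 -0.1104] rot [-0.0036  0.0005 -0.0031]
lin [ 0.0171 -0.0048 -0.1191] rot [-0.0036  0.0005 -0.0031]
```

Request:
send_rows([
  {"gripper": 0.5, "linear": [0.005, -0.004, -0.035], "delta_rot": [-0.003, 0, -0.003]},
  {"gripper": 0.5, "linear": [0.005, -0.004, -0.074], "delta_rot": [-0.003, 0, -0.003]},
  {"gripper": 0.5, "linear": [0.01, -0.0045, -0.095], "delta_rot": [-0.003, 0, -0.003]},
  {"gripper": 0.5, "linear": [0.0147, -0.0046, -0.11], "delta_rot": [-0.003, 0, -0.003]},
  {"gripper": 0.5, "linear": [0.0147, -0.0046, -0.11], "delta_rot": [-0.003, 0, -0.003]},
])

```text
clock: 10.15
position: [0.6036, 0.1776, 0.0547]
ee_rot: [0.007, 0.991, -0.042, 0.127]
contact_force: [-0.1, 0.0, -1.1]
width: 0.0403
gripper_force: 82.1
```

Run:
```python
from h import *
from rig import get_state
s=get_state();print(s["contact_force"],s["position"],s["width"])
for x,u in ((-.018,0),(-.030,0)):delta(*tray(W,x,.045,.0187,u))
```

```text
[-0.1164591   0.02506343 -1.10927403] [0.60357063 0.17756215 0.0547326 ] 0.04028270565225021
lin [ 0.0056  0.0048 -0.0087] rot [ 0.0032 -0.0077  0.0028]
lin [-0.0064  0.0058 -0.012 ] rot [ 0.0032 -0.0077  0.0028]
```

Request:
send_rows([
  {"gripper": 0.5, "linear": [0.002, 0.003, -0.004], "delta_rot": [0.003, -0.007, 0.003]},
  {"gripper": 0.5, "linear": [0.003, 0.003, -0.0075], "delta_rot": [0.003, -0.007, 0.003]},
  {"gripper": 0.5, "linear": [0.003, 0.003, -0.0095], "delta_rot": [0.003, -0.007, 0.003]},
  {"gripper": 0.5, "linear": [0.003, 0.003, -0.0095], "delta_rot": [0.003, -0.007, 0.003]},
])

```text
clock: 10.55
position: [0.6083, 0.1812, 0.0482]
ee_rot: [0.005, 0.99, -0.041, 0.133]
contact_force: [0.1, -0.5, -2.0]
width: 0.0406
gripper_force: 82.2
```

Run:
```python
from h import *
from rig import get_state
s=get_state();print(s["contact_force"],s["position"],s["width"])
for x,u in ((-.018,0),(-.030,0)):delta(*tray(W,x,.045,.0187,u))
```

```text
[ 0.14596222 -0.53168698 -2.01980584] [0.60829658 0.1812362  0.0482493 ] 0.04064291432398482
lin [ 0.0009  0.0011 -0.0023] rot [-0.0012  0.0052 -0.0008]
lin [-0.0111  0.0021 -0.0055] rot [-0.0012  0.0052 -0.0008]
```

Request:
send_rows([
  {"gripper": 0.5, "linear": [0.0005, 0.001, -0.002], "delta_rot": [0, 0, 0]},
  {"gripper": 0.5, "linear": [0.0005, 0.001, -0.003], "delta_rot": [0, 0, 0]},
  {"gripper": 0.5, "linear": [-0.003, 0.001, -0.004], "delta_rot": [0, 0, 0]},
  {"gripper": 0.5, "linear": [-0.006, 0.001, -0.0048], "delta_rot": [0, 0, 0]},
  {"gripper": 0.5, "linear": [-0.009, 0.002, -0.0056], "delta_rot": [0, 0, 0]},
  {"gripper": 0.5, "linear": [-0.012, 0.002, -0.0063], "delta_rot": [0, 0, 0]},
  {"gripper": 0.5, "linear": [-0.012, 0.002, -0.0063], "delta_rot": [0, 0, 0]},
])

```text
clock: 11.25
position: [0.5982, 0.1838, 0.0433]
ee_rot: [0.004, 0.99, -0.041, 0.135]
contact_force: [0.2, 0.2, 6.3]
width: 0.0405
gripper_force: 83.0
```

Run:
```python
from h import *
from rig import get_state
s=get_state();print(s["contact_force"],s["position"],s["width"])
for x,u in ((-.0315,0),):delta(*tray(W,x,.045,.0187,u))
```

```text
[0.24814064 0.17888509 6.29798299] [0.59824235 0.18379874 0.04334785] 0.040485419405789966
lin [-0.0025 -0.0003 -0.001 ] rot [-0.0024  0.0098 -0.0012]
```

Request:
send_rows([
  {"gripper": 0.5, "linear": [-0.002, 0, -0.0003], "delta_rot": [0, 0, 0]},
  {"gripper": 0.5, "linear": [-0.004, 0, -0.0008], "delta_rot": [0, 0, 0]},
  {"gripper": 0.5, "linear": [-0.005, 0, -0.001], "delta_rot": [0, 0, 0]},
  {"gripper": 0.5, "linear": [-0.005, 0, -0.001], "delta_rot": [0, 0, 0]},
])

```text
clock: 11.65
position: [0.5965, 0.1838, 0.0433]
ee_rot: [0.004, 0.99, -0.041, 0.138]
contact_force: [8.2, -0.7, 4.2]
width: 0.0404
gripper_force: 82.8
```

Run:
```python
from h import *
from rig import get_state
s=get_state();print(s["contact_force"],s["position"],s["width"])
for x,u in ((-.0315,0),):delta(*tray(W,x,.045,.0187,u))
```

```text
[ 8.207189   -0.68047483  4.20189275] [0.59654228 0.1837936  0.0432504 ] 0.04038568740803337
lin [-0.0008 -0.0003 -0.0009] rot [-0.0029  0.0157 -0.0017]
```

The case is against the stop: +8 N in x, within 1 mm of the computed place. Releasing and retreating.

Request:
send_rows([
  {"gripper": 0.5, "linear": [0.0025, 0, 0.0008], "delta_rot": [0, 0, 0]},
  {"gripper": -0.2, "linear": [0.0025, 0, 0.0008], "delta_rot": [0, 0, 0]},
  {"gripper": -0.2, "linear": [0.0025, 0, 0.0008], "delta_rot": [0, 0, 0]},
  {"gripper": -0.2, "linear": [0.0025, 0, 0.0008], "delta_rot": [0, 0, 0]},
  {"gripper": -0.2, "linear": [0, 0, 0.012], "delta_rot": [0, 0, 0]},
  {"gripper": -0.3, "linear": [-0.008, 0, 0.045], "delta_rot": [0, 0, 0]},
  {"gripper": -0.6, "linear": [-0.02, 0, 0.09], "delta_rot": [0, 0, 0]},
  {"gripper": -1, "linear": [-0.05, 0.02, 0.12], "delta_rot": [0, 0.1, 0]},
])

```text
clock: 12.45
position: [0.5394, 0.2019, 0.163]
ee_rot: [0.007, 0.996, -0.041, 0.082]
contact_force: [1.0, 0.5, -0.7]
width: 0.0805
gripper_force: 0.0
```

Run:
```python
from h import *
from rig import get_state
s=get_state();print(s["contact_force"],s["position"],s["width"],s["clock"])
delta(np.array([.4785,.3812,.1]),down(-84))
```

```text
[ 0.99263483  0.49400592 -0.72164222] [0.53936723 0.20187443 0.16303514] 0.08047290740180704 12.45
lin [-0.0609  0.1793 -0.063 ] rot [0.0058 0.1657 0.1869]
```

Request:
send_rows([
  {"gripper": -1, "linear": [-0.015, 0.045, 0], "delta_rot": [0, 0.08, 0.06]},
  {"gripper": -1, "linear": [-0.03, 0.09, 0], "delta_rot": [0.0058, 0.166, 0.12]},
  {"gripper": -1, "linear": [-0.045, 0.135, -0.02], "delta_rot": [0.0058, 0.166, 0.187]},
  {"gripper": -1, "linear": [-0.061, 0.179, -0.05], "delta_rot": [0.0058, 0.166, 0.187]},
  {"gripper": -1, "linear": [-0.061, 0.179, -0.063], "delta_rot": [0.0058, 0.166, 0.187]},
  {"gripper": -1, "linear": [-0.061, 0.179, -0.063], "delta_rot": [0.0058, 0.166, 0.187]},
])

```text
clock: 13.05
position: [0.4774, 0.3825, 0.0952]
ee_rot: [0.001, 0.999, 0.054, -0.002]
contact_force: [-0.6, -0.7, 0.2]
width: 0.0856
gripper_force: 0.0
```

Run:
```python
from ov import *
s=get_state();print(s["contact_force"],s["position"],s["width"],s["clock"],s["qpos"])
delta(np.array([.4785,.3812,.014]),down(-84))
t=optics.get_image("top")["pixels"];cv2.imwrite("pics/t8.png",t)
y=(t[...,2]>150)&(t[...,1]>110)&(t[...,0]<90); y[:, :170]=0;y[:,300:]=0
v,u=np.nonzero(y);print("yellow",len(u),u.mean(),v.mean())
# expected panel centre of case
Rz=Ro.from_euler('z',W[2],degrees=True);n=np.array([-np.sin(T15),0,np.cos(T15)])
print(proj([Rz.apply(np.array([-.0314,.045,.0244])+n*.042)+[W[0],W[1],0]]), proj([Rz.apply(np.array([-.0497,-.045,.0194])+n*.076)+[W[0],W[1],0]]))
b=t.max(2)<45; lab=cv2.connectedComponentsWithStats(b[120:230,170:275].astype(np.uint8))
for st,c in zip(lab[2][1:],lab[3][1:]):
    if st[4]>15: print("dark",st[4],c+[170,120])
```

```text
[-0.60090145 -0.74000536  0.16920219] [0.47735245 0.38253392 0.09524068] 0.08563012478355211 13.05 [5.61473370e-01 4.32981122e-01 1.61962193e+00 7.58071869e-04
 1.09349672e+00 2.02294145e+00]
lin [ 0.0011 -0.0013 -0.0812] rot [ 0.0018 -0.0042 -0.0043]
yellow 242 196.03305785123968 183.3099173553719
[[195.95298446 184.00247548]] [[233.89858379 196.76508081]]
dark 39 [206.48717949 183.33333333]
dark 146 [236.15068493 197.11643836]
```

Numeric check: the case panel sits within 1 px of where it should be. The bottle cap is at the stop, with local y about -0.050 and in range. Now gripping the tin.

Request:
send_rows([
  {"gripper": -1, "linear": [0.001, -0.0013, -0.04], "delta_rot": [0, 0, 0]},
  {"gripper": -1, "linear": [0.001, -0.0013, -0.07], "delta_rot": [0, 0, 0]},
  {"gripper": -1, "linear": [0.001, -0.0013, -0.081], "delta_rot": [0, 0, 0]},
  {"gripper": -0.1, "linear": [0.001, -0.0013, -0.081], "delta_rot": [0, 0, 0]},
  {"gripper": 0.1, "linear": [0.001, -0.0013, -0.081], "delta_rot": [0, 0, 0]},
  {"gripper": 0.4, "linear": [0.001, -0.0013, -0.081], "delta_rot": [0, 0, 0]},
  {"gripper": 0.4, "linear": [0.001, -0.0013, -0.081], "delta_rot": [0, 0, 0]},
  {"gripper": 0.4, "linear": [0.001, -0.0013, -0.081], "delta_rot": [0, 0, 0]},
], newtons=80)

```text
clock: 13.9
position: [0.4833, 0.3818, 0.0193]
ee_rot: [-0.002, 0.999, 0.053, 0.003]
contact_force: [0.4, -0.8, 6.9]
width: 0.0476
gripper_force: 82.8
```

Run:
```python
from h import *
from rig import get_state
s=get_state();h=s["position"][2];print(s["contact_force"],s["position"],s["width"])
delta(*tray(S,-.03,.045,h,.05))
print(tray(S,-.03,.045,h,.05)[0],tray(S,-.03,-.045,h,.05)[0])
```

```text
[ 0.39646886 -0.82126432  6.86656603] [0.48333687 0.38181695 0.01925741] 0.04764051512216829
lin [ 0.0907 -0.4801  0.0724] rot [ 0.0241 -0.2545  0.0009]
[ 0.57403666 -0.09828413  0.09161549] [ 0.58366291 -0.18776785  0.09161549]
```

Request:
send_rows([
  {"gripper": 0.4, "linear": [0, 0, 0.03], "delta_rot": [0, 0, 0]},
  {"gripper": 0.4, "linear": [0, 0, 0.07], "delta_rot": [0, 0, 0]},
  {"gripper": 0.4, "linear": [0, -0.02, 0.11], "delta_rot": [0, 0, 0]},
  {"gripper": 0.4, "linear": [0.005, -0.05, 0.14], "delta_rot": [0, 0, 0]},
  {"gripper": 0.4, "linear": [0.01, -0.09, 0.15], "delta_rot": [0, 0, 0]},
  {"gripper": 0.4, "linear": [0.02, -0.135, 0.15], "delta_rot": [0, 0, 0]},
  {"gripper": 0.4, "linear": [0.03, -0.18, 0.15], "delta_rot": [0, 0, 0]},
  {"gripper": 0.4, "linear": [0.04, -0.225, 0.15], "delta_rot": [0, 0, 0]},
])

```text
clock: 14.7
position: [0.5216, 0.1543, 0.1678]
ee_rot: [-0.001, 0.999, 0.053, 0.002]
contact_force: [0.4, -0.5, -0.3]
width: 0.0476
gripper_force: 82.6
```

Request:
send_rows([
  {"gripper": 0.4, "linear": [0.008, -0.045, 0], "delta_rot": [0, 0, 0]},
  {"gripper": 0.4, "linear": [0.016, -0.09, 0], "delta_rot": [0, 0, 0]},
  {"gripper": 0.4, "linear": [0.024, -0.135, 0], "delta_rot": [0, 0, 0]},
  {"gripper": 0.4, "linear": [0.032, -0.18, 0], "delta_rot": [0.006, -0.06, 0]},
  {"gripper": 0.4, "linear": [0.04, -0.225, 0], "delta_rot": [0.012, -0.12, 0]},
  {"gripper": 0.4, "linear": [0.048, -0.27, 0], "delta_rot": [0.018, -0.18, 0]},
  {"gripper": 0.4, "linear": [0.055, -0.31, 0], "delta_rot": [0.024, -0.23, 0]},
  {"gripper": 0.4, "linear": [0.06, -0.335, 0], "delta_rot": [0.024, -0.2545, 0]},
])

```text
clock: 15.5
position: [0.5809, -0.1824, 0.1675]
ee_rot: [-0.005, 0.99, 0.051, 0.129]
contact_force: [0.5, -0.1, -1.4]
width: 0.0472
gripper_force: 82.4
```

Run:
```python
from h import *
from rig import get_state
s=get_state();print(s["contact_force"],s["position"],s["width"],s["clock"])
for u in (.05,.015,.006):delta(*tray(S,-.03,-.045,.0193,u))
```

```text
[ 0.49303816 -0.13312451 -1.38638914] [ 0.58091252 -0.18237702  0.16753884] 0.04719826711256813 15.5
lin [ 0.0027 -0.0054 -0.0759] rot [ 0.0042 -0.0022  0.0039]
lin [ 0.0117 -0.0044 -0.1097] rot [ 0.0042 -0.0022  0.0039]
lin [ 0.0141 -0.0042 -0.1184] rot [ 0.0042 -0.0022  0.0039]
```

Request:
send_rows([
  {"gripper": 0.4, "linear": [0.0027, -0.0054, -0.035], "delta_rot": [0.004, -0.002, 0.004]},
  {"gripper": 0.4, "linear": [0.0027, -0.0054, -0.076], "delta_rot": [0.004, -0.002, 0.004]},
  {"gripper": 0.4, "linear": [0.008, -0.005, -0.095], "delta_rot": [0.004, -0.002, 0.004]},
  {"gripper": 0.4, "linear": [0.0117, -0.0044, -0.11], "delta_rot": [0.004, -0.002, 0.004]},
  {"gripper": 0.4, "linear": [0.0141, -0.0042, -0.118], "delta_rot": [0.004, -0.002, 0.004]},
  {"gripper": 0.4, "linear": [0.0141, -0.0042, -0.118], "delta_rot": [0.004, -0.002, 0.004]},
])

```text
clock: 16.1
position: [0.5952, -0.183, 0.048]
ee_rot: [-0.008, 0.99, 0.054, 0.128]
contact_force: [0.5, -0.2, -1.9]
width: 0.0474
gripper_force: 82.5
```

Run:
```python
from ov import *
s=get_state();print(s["contact_force"],s["position"],s["width"],s["clock"])
for x in (-.03,-.0459):delta(*tray(S,x,-.045,.0193,0))
```

```text
[ 0.4661511  -0.19296578 -1.91861458] [ 0.59524894 -0.18303916  0.04801479] 0.04739641386233409 16.1
lin [ 0.0013 -0.0033 -0.0047] rot [-0.0021 -0.004  -0.0029]
lin [-0.0145 -0.005  -0.0089] rot [-0.0021 -0.004  -0.0029]
```

Request:
send_rows([
  {"gripper": 0.4, "linear": [0.0013, -0.003, -0.0025], "delta_rot": [-0.002, -0.004, -0.003]},
  {"gripper": 0.4, "linear": [0.0013, -0.003, -0.005], "delta_rot": [-0.002, -0.004, -0.003]},
  {"gripper": 0.4, "linear": [-0.002, -0.003, -0.006], "delta_rot": [-0.002, -0.004, -0.003]},
  {"gripper": 0.4, "linear": [-0.005, -0.004, -0.0068], "delta_rot": [-0.002, -0.004, -0.003]},
  {"gripper": 0.4, "linear": [-0.008, -0.004, -0.0075], "delta_rot": [-0.002, -0.004, -0.003]},
  {"gripper": 0.4, "linear": [-0.01, -0.004, -0.008], "delta_rot": [-0.002, -0.004, -0.003]},
  {"gripper": 0.4, "linear": [-0.01, -0.004, -0.008], "delta_rot": [-0.002, -0.004, -0.003]},
])

```text
clock: 16.8
position: [0.5858, -0.1874, 0.041]
ee_rot: [-0.007, 0.99, 0.053, 0.132]
contact_force: [0.5, 0.9, 0.2]
width: 0.0477
gripper_force: 82.5
```

Run:
```python
from ov import *
s=get_state();print(s["contact_force"],s["position"],s["width"],s["clock"])
for x in (-.0459,):delta(*tray(S,x,-.045,.0193,0))
```

```text
[0.49929608 0.94076567 0.21312033] [ 0.58584208 -0.18740371  0.04098405] 0.04766250049138657 16.8
lin [-0.0051 -0.0007 -0.0019] rot [0.0006 0.0025 0.0011]
```

Request:
send_rows([
  {"gripper": 0.4, "linear": [-0.002, -0.0005, -0.0012], "delta_rot": [0, 0, 0]},
  {"gripper": 0.4, "linear": [-0.004, -0.0005, -0.002], "delta_rot": [0, 0, 0]},
  {"gripper": 0.4, "linear": [-0.0055, -0.0005, -0.0025], "delta_rot": [0, 0, 0]},
  {"gripper": 0.4, "linear": [-0.007, -0.0005, -0.003], "delta_rot": [0, 0, 0]},
  {"gripper": 0.4, "linear": [-0.007, -0.0005, -0.003], "delta_rot": [0, 0, 0]},
])

```text
clock: 17.3
position: [0.5853, -0.1882, 0.0412]
ee_rot: [-0.006, 0.989, 0.051, 0.138]
contact_force: [14.6, 8.1, 2.2]
width: 0.0472
gripper_force: 82.7
```

Run:
```python
from ov import *
s=get_state();print(s["contact_force"],s["position"],s["width"],s["clock"])
for x in (-.0459,):delta(*tray(S,x,-.045,.0193,0))
```

```text
[14.56452517  8.06965694  2.23734561] [ 0.58528727 -0.1882032   0.04116902] 0.04716389285778594 17.3
lin [-0.0046  0.0001 -0.0021] rot [0.0014 0.0147 0.0051]
```

The tin is against the stop and the floor. Releasing it and backing out.

Request:
send_rows([
  {"gripper": 0.4, "linear": [0.005, 0, 0.0012], "delta_rot": [0, 0, 0]},
  {"gripper": -0.4, "linear": [0.005, 0, 0.0012], "delta_rot": [0, 0, 0]},
  {"gripper": -0.4, "linear": [0.005, 0, 0.0012], "delta_rot": [0, 0, 0]},
  {"gripper": -0.4, "linear": [0.005, 0, 0.0012], "delta_rot": [0, 0, 0]},
  {"gripper": -0.4, "linear": [0.002, 0, 0.012], "delta_rot": [0, 0, 0]},
  {"gripper": -0.4, "linear": [-0.006, 0, 0.045], "delta_rot": [0, 0, 0]},
  {"gripper": -0.6, "linear": [-0.018, 0, 0.09], "delta_rot": [0, 0, 0]},
  {"gripper": -1, "linear": [-0.03, 0.02, 0.12], "delta_rot": [0, 0.1, 0]},
])

```text
clock: 18.1
position: [0.5456, -0.1696, 0.16]
ee_rot: [-0.008, 0.995, 0.05, 0.08]
contact_force: [0.8, 0.1, -0.5]
width: 0.0805
gripper_force: 0.0
```

Run:
```python
from h import *
from rig import get_state
s=get_state();print(s["contact_force"],s["position"],s["width"],s["clock"])
delta(np.array([.404,.2658,.12]),down(-84))
```

```text
[ 0.83208707  0.1195815  -0.47447112] [ 0.54560342 -0.16962719  0.15996757] 0.0805296923465552 18.1
lin [-0.1416  0.4354 -0.04  ] rot [-0.0252  0.1595  0.0043]
```

Request:
send_rows([
  {"gripper": -1, "linear": [-0.03, 0.03, 0], "delta_rot": [-0.0126, 0.08, 0]},
  {"gripper": -1, "linear": [-0.05, 0.075, 0], "delta_rot": [-0.0252, 0.16, 0.004]},
  {"gripper": -1, "linear": [-0.07, 0.12, 0], "delta_rot": [-0.0252, 0.16, 0.004]},
  {"gripper": -1, "linear": [-0.085, 0.165, 0], "delta_rot": [-0.0252, 0.16, 0.004]},
  {"gripper": -1, "linear": [-0.1, 0.21, 0], "delta_rot": [-0.0252, 0.16, 0.004]},
  {"gripper": -1, "linear": [-0.11, 0.255, 0], "delta_rot": [-0.0252, 0.16, 0.004]},
  {"gripper": -1, "linear": [-0.12, 0.3, 0], "delta_rot": [-0.0252, 0.16, 0.004]},
  {"gripper": -1, "linear": [-0.13, 0.345, 0], "delta_rot": [-0.0252, 0.16, 0.004]},
])

```text
clock: 18.9
position: [0.4175, 0.1784, 0.1583]
ee_rot: [-0.001, 0.999, 0.054, 0.001]
contact_force: [0.7, 0.0, -0.2]
width: 0.0854
gripper_force: 0.0
```

Request:
send_rows([
  {"gripper": -1, "linear": [-0.006, 0.045, 0], "delta_rot": [0, 0, 0]},
  {"gripper": -1, "linear": [-0.0116, 0.09, -0.02], "delta_rot": [0, 0, 0]},
  {"gripper": -1, "linear": [-0.0116, 0.09, -0.04], "delta_rot": [0, 0, 0]},
  {"gripper": -1, "linear": [-0.0116, 0.09, -0.05], "delta_rot": [0, 0, 0]},
  {"gripper": -1, "linear": [-0.0116, 0.09, -0.05], "delta_rot": [0, 0, 0]},
  {"gripper": -1, "linear": [-0.0116, 0.09, -0.05], "delta_rot": [0, 0, 0]},
])

```text
clock: 19.5
position: [0.4073, 0.2663, 0.1081]
ee_rot: [-0.001, 0.999, 0.054, 0.001]
contact_force: [0.4, -1.4, 0.5]
width: 0.085
gripper_force: 0.0
```

Run:
```python
from ov import *
s=get_state();print(s["contact_force"],s["position"],s["width"],s["clock"])
delta(np.array([.404,.2658,.027]),down(-84))
t=optics.get_image("top")["pixels"];cv2.imwrite("pics/t9.png",t)
Rz=Ro.from_euler('z',S[2],degrees=True);n=np.array([-np.sin(T15),0,np.cos(T15)])
print(proj([Rz.apply(np.array([-.0459,-.045,.0205])+n*.042)+[S[0],S[1],0]]))
b=t[130:215,290:390].astype(int); g=(abs(b[...,1]-b[...,2])<15)&(abs(b[...,1]-b[...,0])<25)
lab=cv2.connectedComponentsWithStats(g.astype(np.uint8))
for st,c in zip(lab[2][1:],lab[3][1:]):
    if st[4]>100: print("grey",st,c+[290,130])
```

```text
[ 0.41490836 -1.40358475  0.4652481 ] [0.4072764  0.26629951 0.10805344] 0.08504220328034523 19.5
lin [-0.0033 -0.0005 -0.0811] rot [-0.0022  0.0019 -0.003 ]
[[361.9976473  191.55084926]]
grey [   0    0  100   85 2897] [343.08180877 172.20987228]
grey [ 59  50  25  22 417] [360.95923261 190.33333333]
```

The tin's top blob is at (361,190.3) against an expected (362,191.6), so it is at the stop. Gripping the jar by its lid.

Request:
send_rows([
  {"gripper": -1, "linear": [-0.0033, -0.0005, -0.035], "delta_rot": [0, 0, 0]},
  {"gripper": -1, "linear": [-0.0033, -0.0005, -0.065], "delta_rot": [0, 0, 0]},
  {"gripper": -1, "linear": [-0.0033, -0.0005, -0.081], "delta_rot": [0, 0, 0]},
  {"gripper": 0, "linear": [-0.0033, -0.0005, -0.081], "delta_rot": [0, 0, 0]},
  {"gripper": 0.2, "linear": [-0.0033, -0.0005, -0.081], "delta_rot": [0, 0, 0]},
  {"gripper": 0.5, "linear": [-0.0033, -0.0005, -0.081], "delta_rot": [0, 0, 0]},
  {"gripper": 0.5, "linear": [-0.0033, -0.0005, -0.081], "delta_rot": [0, 0, 0]},
  {"gripper": 0.5, "linear": [-0.0033, -0.0005, -0.081], "delta_rot": [0, 0, 0]},
], newtons=80)

```text
clock: 20.35
position: [0.4051, 0.2671, 0.0283]
ee_rot: [-0.002, 0.998, 0.055, 0.003]
contact_force: [0.3, -1.4, 6.2]
width: 0.0417
gripper_force: 80.2
```

Run:
```python
from h import *
from rig import get_state
s=get_state();h=s["position"][2];print(s["contact_force"],s["position"],s["width"])
delta(*tray(S,-.03,.045,h,.05))
```

```text
[ 0.32637761 -1.36131838  6.1520942 ] [0.40512686 0.26705328 0.02830927] 0.04171005624483041
lin [ 0.1666 -0.3656  0.072 ] rot [ 0.0249 -0.255  -0.0029]
```

Request:
send_rows([
  {"gripper": 0.5, "linear": [0, 0, 0.03], "delta_rot": [0, 0, 0]},
  {"gripper": 0.5, "linear": [0, 0, 0.07], "delta_rot": [0, 0, 0]},
  {"gripper": 0.5, "linear": [0, -0.02, 0.11], "delta_rot": [0, 0, 0]},
  {"gripper": 0.5, "linear": [0.015, -0.05, 0.14], "delta_rot": [0, 0, 0]},
  {"gripper": 0.5, "linear": [0.03, -0.09, 0.15], "delta_rot": [0, 0, 0]},
  {"gripper": 0.5, "linear": [0.05, -0.13, 0.15], "delta_rot": [0, 0, 0]},
  {"gripper": 0.5, "linear": [0.07, -0.17, 0.15], "delta_rot": [0, 0, 0]},
  {"gripper": 0.5, "linear": [0.09, -0.21, 0.15], "delta_rot": [0, 0, 0]},
])

```text
clock: 21.15
position: [0.4941, 0.0551, 0.1776]
ee_rot: [-0.001, 0.999, 0.055, 0.002]
contact_force: [1.2, 0.1, -1.3]
width: 0.0421
gripper_force: 81.4
```

Request:
send_rows([
  {"gripper": 0.5, "linear": [0.02, -0.04, 0], "delta_rot": [0.006, -0.06, 0]},
  {"gripper": 0.5, "linear": [0.04, -0.08, 0], "delta_rot": [0.012, -0.12, 0]},
  {"gripper": 0.5, "linear": [0.06, -0.12, 0], "delta_rot": [0.018, -0.18, 0]},
  {"gripper": 0.5, "linear": [0.075, -0.15, -0.01], "delta_rot": [0.024, -0.23, -0.002]},
  {"gripper": 0.5, "linear": [0.076, -0.156, -0.04], "delta_rot": [0.025, -0.255, -0.003]},
  {"gripper": 0.5, "linear": [0.076, -0.156, -0.07], "delta_rot": [0.025, -0.255, -0.003]},
  {"gripper": 0.5, "linear": [0.076, -0.156, -0.07], "delta_rot": [0.025, -0.255, -0.003]},
])

```text
clock: 21.85
position: [0.5656, -0.0986, 0.1028]
ee_rot: [-0.008, 0.991, 0.052, 0.124]
contact_force: [-1.4, 0.5, -0.8]
width: 0.0423
gripper_force: 81.4
```

Run:
```python
from h import *
from rig import get_state
s=get_state();print(s["contact_force"],s["position"],s["width"],s["clock"])
for u in (.015,.006,0):delta(*tray(S,-.03,.045,.0283,u))
```

```text
[-1.41113722  0.50249427 -0.75721816] [ 0.56561437 -0.09858944  0.10276134] 0.042285181799651766 21.85
lin [ 0.0151  0.001  -0.0362] rot [-0.0025 -0.0128  0.0016]
lin [ 0.0174  0.0013 -0.0449] rot [-0.0025 -0.0128  0.0016]
lin [ 0.019   0.0014 -0.0507] rot [-0.0025 -0.0128  0.0016]
```

Request:
send_rows([
  {"gripper": 0.5, "linear": [0.009, 0.001, -0.02], "delta_rot": [-0.001, -0.006, 0]},
  {"gripper": 0.5, "linear": [0.013, 0.001, -0.036], "delta_rot": [-0.001, -0.006, 0]},
  {"gripper": 0.5, "linear": [0.015, 0.001, -0.044], "delta_rot": [-0.001, -0.006, 0]},
  {"gripper": 0.5, "linear": [0.015, 0.001, -0.044], "delta_rot": [-0.001, -0.006, 0]},
  {"gripper": 0.5, "linear": [0.015, 0.001, -0.044], "delta_rot": [-0.001, -0.006, 0]},
])

```text
clock: 22.35
position: [0.5852, -0.0983, 0.0637]
ee_rot: [-0.006, 0.99, 0.053, 0.132]
contact_force: [-0.2, -1.1, -1.0]
width: 0.0418
gripper_force: 81.4
```

Run:
```python
from h import *
from rig import get_state
s=get_state();print(s["contact_force"],s["position"],s["width"],s["clock"])
for x in (-.03,-.0497):delta(*tray(S,x,.045,.0283,0))
```

```text
[-0.20697146 -1.09866277 -1.00309793] [ 0.58521526 -0.09826138  0.06367868] 0.041830865760848726 22.35
lin [-0.0006  0.0011 -0.0116] rot [0.0024 0.0037 0.0001]
lin [-0.0202 -0.001  -0.0169] rot [0.0024 0.0037 0.0001]
```

Request:
send_rows([
  {"gripper": 0.5, "linear": [0, 0.001, -0.004], "delta_rot": [0.002, 0.003, 0]},
  {"gripper": 0.5, "linear": [0, 0.001, -0.007], "delta_rot": [0.002, 0.003, 0]},
  {"gripper": 0.5, "linear": [0, 0.001, -0.009], "delta_rot": [0.002, 0.003, 0]},
  {"gripper": 0.5, "linear": [0, 0.001, -0.009], "delta_rot": [0.002, 0.003, 0]},
])

```text
clock: 22.75
position: [0.5843, -0.0973, 0.0533]
ee_rot: [-0.007, 0.99, 0.053, 0.13]
contact_force: [-0.4, -0.1, -1.7]
width: 0.0417
gripper_force: 81.4
```

Run:
```python
from ov import *
s=get_state();print(s["contact_force"],s["position"],s["width"],s["clock"])
for x in (-.03,-.0497):delta(*tray(S,x,.045,.0283,0))
```

```text
[-0.40255462 -0.148278   -1.69533342] [ 0.58427123 -0.09725489  0.05327509] 0.041672699385040216 22.75
lin [ 0.0003  0.0001 -0.0012] rot [-0.0004 -0.0014  0.0007]
lin [-0.0193 -0.002  -0.0065] rot [-0.0004 -0.0014  0.0007]
```

Request:
send_rows([
  {"gripper": 0.5, "linear": [0, 0, -0.0015], "delta_rot": [0, 0, 0]},
  {"gripper": 0.5, "linear": [-0.003, 0, -0.0025], "delta_rot": [0, 0, 0]},
  {"gripper": 0.5, "linear": [-0.006, -0.001, -0.0033], "delta_rot": [0, 0, 0]},
  {"gripper": 0.5, "linear": [-0.009, -0.001, -0.0041], "delta_rot": [0, 0, 0]},
  {"gripper": 0.5, "linear": [-0.012, -0.001, -0.0049], "delta_rot": [0, 0, 0]},
  {"gripper": 0.5, "linear": [-0.015, -0.002, -0.0057], "delta_rot": [0, 0, 0]},
  {"gripper": 0.5, "linear": [-0.017, -0.002, -0.0063], "delta_rot": [0, 0, 0]},
  {"gripper": 0.5, "linear": [-0.017, -0.002, -0.0063], "delta_rot": [0, 0, 0]},
])

```text
clock: 23.55
position: [0.5675, -0.0995, 0.0474]
ee_rot: [-0.007, 0.99, 0.053, 0.13]
contact_force: [-0.1, -0.2, 1.7]
width: 0.0425
gripper_force: 81.8
```

Run:
```python
from ov import *
s=get_state();print(s["contact_force"],s["position"],s["width"],s["clock"])
for x in (-.0497,):delta(*tray(S,x,.045,.0283,0))
```

```text
[-0.08101829 -0.17514852  1.73126755] [ 0.567464   -0.09950873  0.04737969] 0.04245940118615264 23.55
lin [-0.0025  0.0003 -0.0006] rot [ 0.0002 -0.0005  0.0008]
```

Request:
send_rows([
  {"gripper": 0.5, "linear": [-0.001, 0, -0.0003], "delta_rot": [0, 0, 0]},
  {"gripper": 0.5, "linear": [-0.002, 0, -0.0005], "delta_rot": [0, 0, 0]},
  {"gripper": 0.5, "linear": [-0.0025, 0, -0.0007], "delta_rot": [0, 0, 0]},
  {"gripper": 0.5, "linear": [-0.0025, 0, -0.0007], "delta_rot": [0, 0, 0]},
])

```text
clock: 23.95
position: [0.5667, -0.0997, 0.0474]
ee_rot: [-0.007, 0.99, 0.052, 0.132]
contact_force: [5.0, 1.4, 2.4]
width: 0.0421
gripper_force: 81.7
```

Run:
```python
from ov import *
s=get_state();print(s["contact_force"],s["position"],s["width"],s["clock"])
for x in (-.0497,):delta(*tray(S,x,.045,.0283,0))
```

```text
[4.97830742 1.41338921 2.38075414] [ 0.56668907 -0.09966716  0.04735588] 0.04211071665598284 23.95
lin [-0.0017  0.0004 -0.0006] rot [0.0005 0.0024 0.0014]
```

The jar is against the stop. Releasing, then moving the arm out of the way.

Request:
send_rows([
  {"gripper": 0.5, "linear": [0.0015, 0, 0.0006], "delta_rot": [0, 0, 0]},
  {"gripper": -0.2, "linear": [0.0015, 0, 0.0006], "delta_rot": [0, 0, 0]},
  {"gripper": -0.25, "linear": [0.0015, 0, 0.0006], "delta_rot": [0, 0, 0]},
  {"gripper": -0.25, "linear": [0.0015, 0, 0.0006], "delta_rot": [0, 0, 0]},
  {"gripper": -0.25, "linear": [-0.001, 0, 0.012], "delta_rot": [0, 0, 0]},
  {"gripper": -0.3, "linear": [-0.009, 0, 0.045], "delta_rot": [0, 0, 0]},
  {"gripper": -0.4, "linear": [-0.021, 0, 0.09], "delta_rot": [0, 0, 0]},
  {"gripper": -0.5, "linear": [-0.04, 0, 0.13], "delta_rot": [0, 0.1, 0]},
])

```text
clock: 24.75
position: [0.5209, -0.0986, 0.1777]
ee_rot: [-0.01, 0.996, 0.051, 0.077]
contact_force: [2.0, 0.9, -1.6]
width: 0.0642
gripper_force: 0.0
```

Request:
send_rows([
  {"gripper": -0.5, "linear": [-0.045, 0, 0], "delta_rot": [0, 0, 0]},
  {"gripper": -0.5, "linear": [-0.09, -0.04, 0], "delta_rot": [0, 0, 0]},
  {"gripper": -0.5, "linear": [-0.13, -0.08, 0], "delta_rot": [0, 0, 0]},
  {"gripper": -0.5, "linear": [-0.16, -0.12, 0], "delta_rot": [0, 0, 0]},
  {"gripper": -0.5, "linear": [-0.19, -0.16, 0], "delta_rot": [0, 0, 0]},
  {"gripper": -0.5, "linear": [-0.22, -0.2, 0], "delta_rot": [0, 0, 0]},
  {"gripper": -0.5, "linear": [-0.22, -0.2, 0], "delta_rot": [0, 0, 0]},
])

```text
clock: 25.45
position: [0.3023, -0.3028, 0.1774]
ee_rot: [-0.008, 0.996, 0.05, 0.08]
contact_force: [0.5, 0.3, 0.7]
width: 0.0643
gripper_force: 0.0
```

Run:
```python
from ov import *
s=get_state();print(s["contact_force"],s["position"],s["width"],s["clock"],abs(s["qd"]).max())
t=optics.get_image("top")["pixels"];c=optics.get_image("scene")["pixels"]
n=np.array([-np.sin(T15),0,np.cos(T15)])
for tr,x,y,z,h in ((S,-.0497,.045,.0194,.06),(S,-.0459,-.045,.0205,.042),(W,-.0497,-.045,.0194,.076),(W,-.0314,.045,.0244,.042)):
    P=[Ro.from_euler('z',tr[2],degrees=True).apply(np.array([x,y,z])+n*h)+[tr[0],tr[1],0]]
    for im,cam in ((t,TOP),(c,SC)):
        u,v=proj(P,cam)[0];print(tr is S,u.round(1),v.round(1));cv2.drawMarker(im,(round(u),round(v)),(255,0,255),cv2.MARKER_CROSS,3,1)
a=cv2.resize(t[115:235,165:395],(800,417),interpolation=cv2.INTER_CUBIC)
cv2.imwrite("pics/ft.png",a);cv2.imwrite("pics/fs.png",cv2.resize(c[180:310,190:400],(800,495),interpolation=cv2.INTER_CUBIC))
```

```text
[0.49878706 0.31979626 0.73971804] [ 0.30232687 -0.30280051  0.17742708] 0.06428315863755382 25.45 0.3431062416694193
True 323.6 197.8
True 250.6 226.6
True 362.0 191.6
True 220.0 247.0
False 233.9 196.8
False 320.4 199.2
False 196.0 184.0
False 355.7 205.6
```

View pics/ft.png

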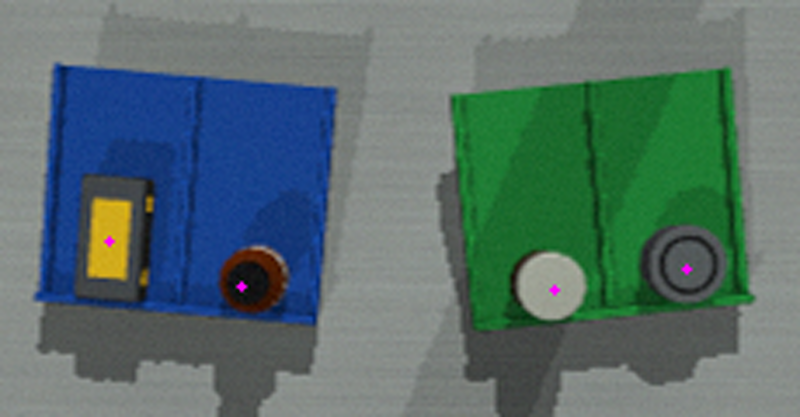

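View pics/fs.png

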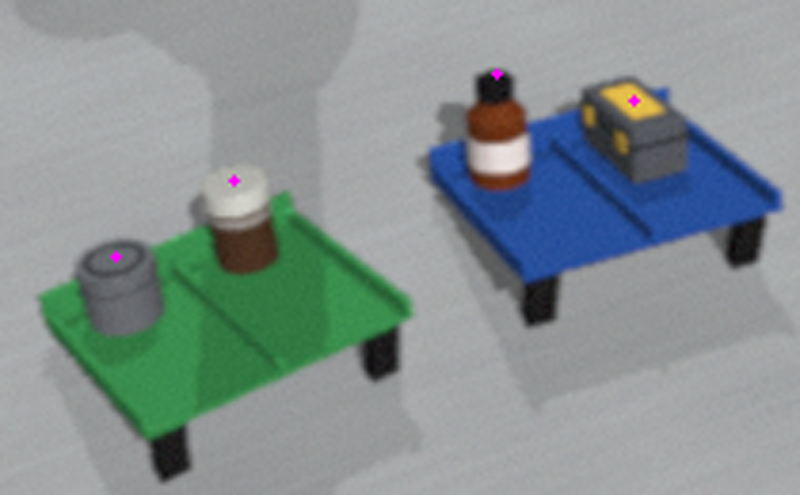

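Both pictures show all four items upright on the slope at their stops, one per lane. The tops are within about 5 crop pixels (3 mm) of the at-stop marks, apart from the bottle's known 5 mm sideways offset, which is inside its lane. Handing in.

```bash
python3 -c "
from rig import sign_off
print(sign_off())"
```

```text
the job is handed in; nothing more can be done
None
```

Both kits are made up and handed in at about 25 s of the 109 s: white-lidded jar and tin in the green tray, bottle and case in the blue, each upright at its stop and released. No verdict came back, and I did not re-measure the red-lidded jar or the tub at the end.

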